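Decant the coupling nuts into a clip tub and close it

TASK

Pack all the long hexagon coupling nuts away in the white clip tub: carry the narrow bin with nuts in it to the tub, tip it front-down to about 45 degrees over the tub so that its nuts slide in, and stand the emptied bin back level and square where it stood on the rack. Put the coupling nuts left lying on the bench into the tub too, then set the lid on the tub and press it down until both clips have snapped over it, leaving the other things on the bench where they are.

Things in the scene. Friction and masses are not known exactly. Their poses are not given: they have to be found in the camera images.
- bin_mid (a point): The bin to empty: narrowest of the three yellow open-fronted stacking bins on the rack, loose, 90 g; 118 long (x), 66 wide (y), 60 high, 3 mm walls. Point: middle of its plan, 30 above its underside. Low open front to its own -x, z up. The sides are full height from 15 in front of this point to 59 behind it; grip them there from above across the 66 width; loaded it balances about 15 behind the point.
- bin_lip (a point): Middle of the bin's front lip: 59 in front of and 14 below point bin_mid in the bin's axes. The floor rises at 22 degrees over the front 32 mm to this lip, 16 high. The floor is slippery (friction about 0.2): nuts stay in while the bin is level and slide out over the lip when it is tipped front-down to about 45 degrees.
- nut1_mid (a point): Centre of a long hexagon coupling nut of bright steel (19 mm across flats, 22 across corners, 36 long, 56 g), in the bin at the start; its long axis is x; lying on a flat its centre is 9.5 above what it lies on.
- nut2_mid (a point): Centre of a long hexagon coupling nut of bright steel (19 mm across flats, 22 across corners, 36 long, 56 g), in the bin at the start; its long axis is x; lying on a flat its centre is 9.5 above what it lies on. May be absent.
- nut3_mid (a point): Centre of a long hexagon coupling nut of bright steel (19 mm across flats, 22 across corners, 36 long, 56 g), in the bin at the start; its long axis is x; lying on a flat its centre is 9.5 above what it lies on. May be absent.
- nut4_mid (a point): Centre of a long hexagon coupling nut of bright steel (19 mm across flats, 22 across corners, 36 long, 56 g), in the bin at the start; its long axis is x; lying on a flat its centre is 9.5 above what it lies on. May be absent.
- nut5_mid (a point): Centre of a long hexagon coupling nut of bright steel (19 mm across flats, 22 across corners, 36 long, 56 g), lying on the bench at the start; its long axis is x; lying on a flat its centre is 9.5 above what it lies on. May be absent.
- nut6_mid (a point): Centre of a long hexagon coupling nut of bright steel (19 mm across flats, 22 across corners, 36 long, 56 g), lying on the bench at the start; its long axis is x; lying on a flat its centre is 9.5 above what it lies on. May be absent.
- nut7_mid (a point): Centre of a long hexagon coupling nut of bright steel (19 mm across flats, 22 across corners, 36 long, 56 g), lying on the bench at the start; its long axis is x; lying on a flat its centre is 9.5 above what it lies on. May be absent.
- nut8_mid (a point): Centre of a long hexagon coupling nut of bright steel (19 mm across flats, 22 across corners, 36 long, 56 g), lying on the bench at the start; its long axis is x; lying on a flat its centre is 9.5 above what it lies on. May be absent.
- tub: White clip tub, fixed on the bench: 148 (x) by 108 (y) outside, 85 high, walls and floor 3.5, open on top (mouth 141 by 101). Origin under its centre on the bench, z up. At the middle of its +x and -x ends a grey spring clip, 36 wide, leans its hook inwards over the rim, up to 102 above the bench.
- clip_far (a joint): Spring clip at the tub's +x end, hinged on the end wall: 0 at rest, grows (rad) as its hook is pushed outwards. A lid pressed down pushes both hooks out (to about 0.07; about 12 N in all), then they spring back to about 0 over its edge.
- clip_near (a joint): Spring clip at the tub's -x end, hinged on the end wall: 0 at rest, grows (rad) as its hook is pushed outwards. A lid pressed down pushes both hooks out (to about 0.07; about 12 N in all), then they spring back to about 0 over its edge.
- lid_grip (a point): Centre of the rib on the tub's grey lid (loose, 90 g, right way up; either way round fits). Plate 150 (x) by 110 (y) by 4, under it a plug 138 by 97, 14 deep with rounded edges; on top the rib, 64 long (x), 16 wide (y), 26 high, gripped across its width. Point 31 above the plug's foot, 17 above the plate's underside. Closed, the plate rests on the rim: point 102 above the bench; not snapped it stays about 10 higher.
- rack: Bin rack, fixed: galvanised board 135 (x) by 404 (y), top 18 above the bench, with strips 10 high that part it into three bays 130 wide, centres at y = -130, 0 and 130 in its own axes. Origin under its centre on the bench. A bin stands in the middle of each bay, its front to the rack's -x.
- bin_bolts: Bystander: wide yellow bin (118 by 100 by 60) full of bolts, in a bay of the rack. Origin under its centre.
- bin_plugs: Bystander: wide yellow bin (118 by 100 by 60) full of black plugs, in a bay of the rack. Origin under its centre.
- wrench: Bystander: spanner 180 long, lying on the bench near the robot. Origin under its middle.
- grease: Bystander: small jar, 48 across, 50 high, on the bench. Origin under its centre.
- tape: Bystander: roll of tape, 94 across, 25 high, on the bench. Origin under its centre.
Things that resemble listed ones, but are neither listed nor needed, are in the scene too. What is shaped like the part that bears nut5_mid but purple is not meant. What is shaped like the part that bears nut8_mid but pink is not meant.

How it is judged:
By the outcome, as a careful person would: the job done as asked, in the order asked, and still so for the second after the job is handed in, with the robot touching nothing.
Of nut2, nut3, nut4 only 1 to 3 are there at a start; the rules pass over those that are not, and their reading is None.
Of nut5, nut6, nut7, nut8 only 2 to 4 are there at a start; the rules pass over those that are not, and their reading is None.
At some moment in a run one of lid, nut5, nut6, nut7, nut8 may be knocked a few centimetres aside while the robot is not near it.
It also fails if it takes over 210 s, if anything falls off the work surface, if the arm or the gripper's body presses on something with over 40 N, if the wrist force passes 120 N, or if a joint passes its speed limit or range.

ROBOT

A 6-joint arm with a two-finger parallel gripper is mounted at the origin on the work surface. World frame = base frame: x ahead of the robot, y to its left, z up, the work surface at z = 0. Lengths are in m, angles in degrees, forces in N, time in s.
With the tool pointing down it reaches from about 0.35 to 0.875 m from the base axis. Payload 4.2 kg.
Tool frame: the origin (TCP) lies where the fingers leave the gripper's body, on its centre line; the fingertips stand 70 mm ahead of it and the grasp point (between the pads) lies 51 mm ahead of it; z points along the fingers, y is the direction in which the jaws open and shut (so a half turn about z gives the same grasp; the last joint's range is limited). The gripper opens to 87 mm and grips with 3 to 60 N. Pads are 19 mm wide; open, the fingers measure 117 mm over their backs; the gripper's body (75 mm by 190 mm) begins 51 mm behind the grasp point.
Start: joints at [85.978, 22.042, 0.453, 0, -68.411, -14.817], TCP at [0.202, 0.592, 0.292] pointing down, gripper open.
Joint ranges: [-179.83, 179.83], [-69.29, 118.12], [-61.27, 80.66], [-181.25, 117.63], [-171.15, -9.14], [-177.46, 177.46]. Speed limits (degrees/s): [159.86, 159.86, 180, 180, 180, 180].

INTERFACE

Orientations are given as a 3x3 rotation matrix whose columns are the frame's x, y, z axes.
In Python, from station import sense, capture, camera_model, finish_job gives the robot as it stands.
- The arm moves only by the shell command python3 -m inch 'ROWS'. ROWS is JSON, a list of rows, each an object with "hand": the closure, from 0 (fully open) to 1 (shut); "slide": the shift along the world's x, y, z in cm, a list of three; "yaw": the turn about the world's z in rad. A call has 1 to 10 rows; each row is the pose to reach, as a shift and turn from the pose commanded when the call began; what a row does not reach only later rows make up. A row lasts 1/8 s, in which the tool goes at most 62.5 mm and 10.7 degrees, less where a joint would pass 70% of its speed; a pose out of reach is approached as far as the arm can. A call with a gripper value outside its range is refused whole. The fingers move at their own pace and stop on an object; the grip force is fixed at half the most. Time passes only in rows, so rows that repeat a pose let the fingers close. It gives the time, the measured TCP pose, the force and the opening at its end, in the units of the state.
- sense(): the state, without advancing time (a new reading comes with each control period).
- capture(name): name is "scene" or "top" or "wrist"; returns the picture (384x512x3 uint8, blue, green, red); there is no depth.
- camera_model(name): a dict with "mtx" (3x3 intrinsics, pixels), "k1" (the pictures are not rectified: a ray, as slopes to the right and down, at radius r is drawn at 1 + k1 r^2 times it, then the intrinsics apply), "xyz" and "orientation" of the camera in the world; the wrist camera has in their place "tool_from_camera" (4x4, takes a point from camera to tool coordinates, whose origin is the TCP and whose axes are the flange's). Camera axes: x right, y up, looking along -z (the intrinsics and any distortion apply to the point x, -y, -z); pixel columns grow to the right and rows downward; lengths in m; the calibration is good to about 2 mm. A picture is of the moment at which its call begins: read the wrist's pose just before it. camera_model takes no time and is no camera call.
- finish_job(): hands the job in, once; it reports no verdict.
The state is a dict: "time_s": time; "joints": joint angles; "joint_velocities": joint speeds; "effort": joint torques, N m; "tcp_pos": TCP position; "ee_rot": TCP orientation; "wrist_force": force on the tool from outside, world axes, zero at the start; "moment": the same for the moment, N m; "gripper_width": opening from 0.0 (shut) to 1.0 (fully open).
Only numpy, scipy, OpenCV 4.12 (cv2) and the standard library are available. Lean on these libraries where they do the work, as an engineer would, in place of code of your own. Each camera call takes 0.05 s, during which the arm holds its last target. There are 200 camera calls.

## Working session

There is one attempt and no reset: what is moved stays moved. The work goes in short steps, Python scripts to look and compute and a shell command to move; the robot and the scene stay as the last step left them, time stands still between calls to the robot, and variables do not carry over. Pictures are saved under pics/ and viewed, about 12 in all and at most 16, crops included, and the job is handed in when it is done.

```bash
ls; mkdir -p pics
cat > h.py <<'E'
import numpy as np, cv2
from station import sense, capture, camera_model
def cam(name,s=None):
    m=camera_model(name)
    if 'xyz' in m: return m,np.array(m['orientation']),np.array(m['xyz'])
    s=s or sense(); T=np.array(m['tool_from_camera']); R=np.array(s['ee_rot'])
    return m,R@T[:3,:3],R@T[:3,3]+np.array(s['tcp_pos'])
def px2pt(c,uv,z):
    m,R,o=c; K=np.array(m['mtx'])
    p=np.array(uv,float).reshape(-1,1,2)
    q=cv2.undistortPoints(p,K,np.array([m['k1'],0,0,0.]))[:,0]
    d=np.c_[q[:,0],-q[:,1],-np.ones(len(q))]@R.T
    return o+d*((z-o[2])/d[:,2])[:,None]
def pt2px(c,P):
    m,R,o=c; q=(np.array(P,float).reshape(-1,3)-o)@R
    q=q*[1,-1,-1]
    return cv2.projectPoints(q,np.zeros(3),np.zeros(3),np.array(m['mtx']),np.array([m['k1'],0,0,0.]))[0][:,0]
def shot(name,f):
    s=sense(); im=capture(name); cv2.imwrite('pics/'+f+'.png',im); return im,cam(name,s)
E
python3 - <<'E'
from h import *
a,c=shot('top','top0'); b,d=shot('scene','scene0')
cv2.imwrite('pics/top0b.png',cv2.resize(a,(800,600),interpolation=cv2.INTER_CUBIC))
cv2.imwrite('pics/scene0b.png',cv2.resize(b,(800,600),interpolation=cv2.INTER_CUBIC))
for n in ('top','scene','wrist'): print(n,camera_model(n))
print(sense())
E
```

```text
pics
top {'mtx': array([[466.46202533,   0.        , 252.46095415],
       [  0.        , 466.46202533, 186.98064805],
       [  0.        ,   0.        ,   1.        ]]), 'k1': 0.011782438213267679, 'xyz': array([ 0.37842128, -0.01810001,  1.19924981]), 'orientation': array([[-1.49122467e-03,  9.91050733e-01, -1.33477417e-01],
       [-9.99945396e-01, -9.72197575e-05,  1.04496593e-02],
       [ 1.03431659e-02,  1.33485711e-01,  9.90996763e-01]])}
scene {'mtx': array([[392.21884448,   0.        , 252.75429523],
       [  0.        , 392.21884448, 189.63085745],
       [  0.        ,   0.        ,   1.        ]]), 'k1': -0.05571594922873728, 'xyz': array([ 1.5539705 , -0.1362685 ,  0.83436482]), 'orientation': array([[ 0.10556037, -0.61535266,  0.78115178],
       [ 0.9943754 ,  0.05849807, -0.0882923 ],
       [ 0.00863502,  0.78607829,  0.61806663]])}
wrist {'mtx': array([[343.12578451,   0.        , 256.42394405],
       [  0.        , 343.12578451, 195.66652779],
       [  0.        ,   0.        ,   1.        ]]), 'k1': -0.010919450856466735, 'tool_from_camera': array([[-1.229651
[... 413 characters left out ...]
5205451e-02,
       -6.84096008e+01, -1.48179217e+01]), 'joint_velocities': array([-0.01229342, -0.06426193,  0.24999208,  0.12800664, -0.05536833,
       -0.0038279 ]), 'effort': array([ 1.46257378e-03, -3.91689312e+01,  1.87936699e+01,  4.23202470e+00,
        1.34383718e-02, -7.37328014e-05]), 'tcp_pos': array([0.20166645, 0.59115951, 0.2912671 ]), 'ee_rot': array([[ 9.46377464e-01, -3.23062581e-01, -5.14026916e-04],
       [-3.23062969e-01, -9.46375626e-01, -1.86860646e-03],
       [ 1.17214281e-04,  1.93447010e-03, -9.99998122e-01]]), 'wrist_force': array([0.08068649, 0.25487   , 0.43924251]), 'moment': array([-0.02984864, -0.03585447,  0.00697993]), 'gripper_width': 1.0032199875522623}
```

View pics/top0b.png

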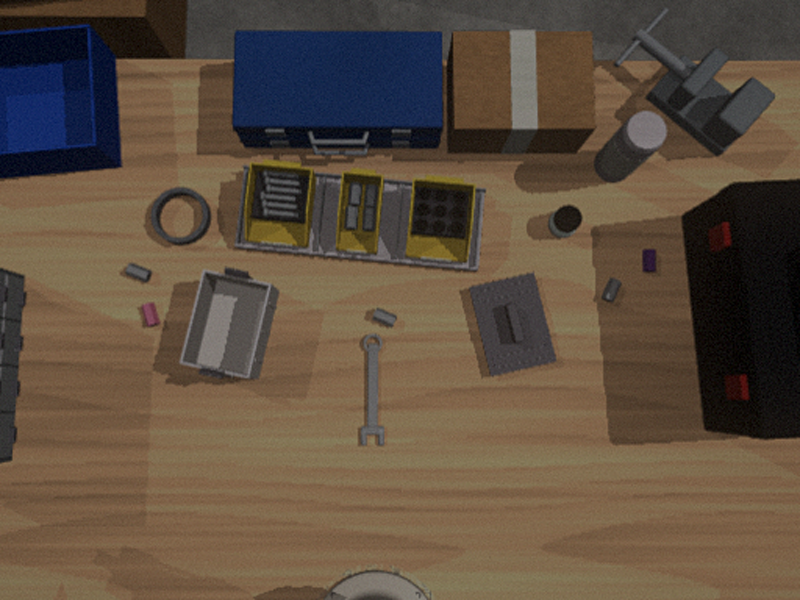

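View pics/scene0b.png

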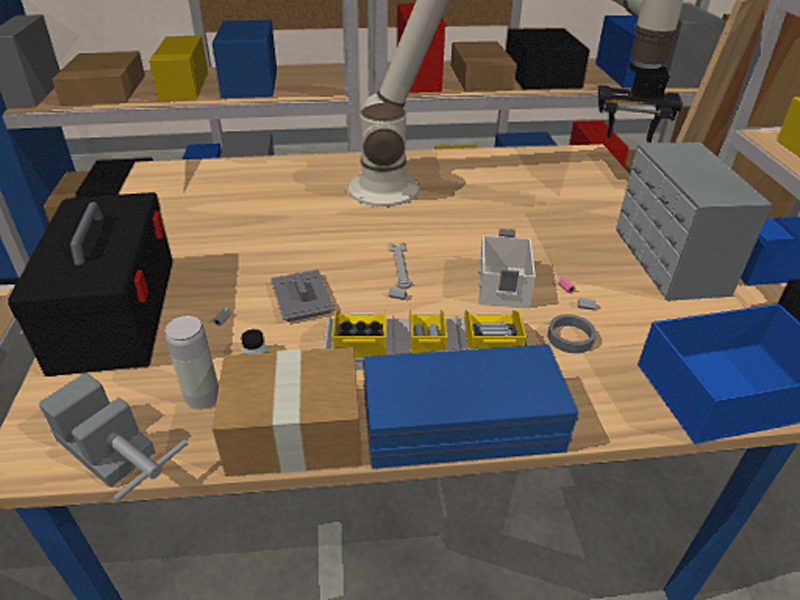

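Run:
```python
from h import *
c=cam('top')
def P(l,z): return px2pt(c,np.array(l)*.64,z)
np.set_printoptions(precision=3,suppress=True)
for n,l,z in [('tub',[(203,271),(277,286),(256,379),(181,364)],.085),('lid',[(470,289),(536,273),(555,360),(490,376)],.018),('rack',[(245,167),(486,190),(478,271),(235,248)],.018),('bin',[(342,171),(382,172)],.078),('binlip',[(338,252),(377,254)],.034),('nuts',[(137,272),(383,317),(611,290),(150,314),(649,260)],.012),('tape',[(181,216)],.02),('grease',[(566,222)],.05),('wr',[(372,343),(372,436)],.005),('rib',[(502,306),(516,339)],.044)]:
  p=P(l,z); print(n,p[:,:2].tolist().__repr__() if 0 else p[:,:2].round(3).tolist(), 'mean',p.mean(0)[:2], 'e',np.linalg.norm(np.diff(p,axis=0),axis=1), 'ang',np.degrees(np.arctan2(*(p[1]-p[0])[[1,0]])) if len(p)>1 else '')
im=cv2.imread('pics/top0.png'); hs=cv2.cvtColor(im,cv2.COLOR_BGR2HSV)
cv2.imwrite('pics/crop0.png',cv2.resize(im[90:250,70:430],None,fx=2.2,fy=2.2,interpolation=cv2.INTER_CUBIC))
```

```text
tub [[0.561, 0.266], [0.538, 0.151], [0.396, 0.18], [0.419, 0.294]] mean [0.478 0.223] e [0.117 0.145 0.116] ang -101.55184815899997
lid [[0.543, -0.154], [0.569, -0.263], [0.427, -0.29], [0.401, -0.184]] mean [ 0.485 -0.223] e [0.112 0.145 0.109] ang -76.31010491609896
rack [[0.748, 0.219], [0.709, -0.184], [0.573, -0.168], [0.611, 0.232]] mean [0.66  0.025] e [0.404 0.138 0.401] ang -95.51661875755806
bin [[0.723, 0.053], [0.722, -0.01]] mean [0.723 0.021] e [0.063] ang -91.37082001651208
binlip [[0.601, 0.061], [0.598, -0.002]] mean [0.6  0.03] e [0.063] ang -92.9535914474476
nuts [[0.572, 0.392], [0.497, -0.012], [0.542, -0.387], [0.502, 0.368], [0.592, -0.453]] mean [ 0.541 -0.018] e [0.411 0.378 0.756 0.825] ang -100.44523676500663
tape [[0.664, 0.321]] mean [0.664 0.321] e [] ang 
grease [[0.648, -0.307]] mean [ 0.648 -0.307] e [] ang 
wr [[0.455, 0.006], [0.306, 0.006]] mean [0.38  0.006] e [0.15] ang -179.8441656626654
rib [[0.512, -0.202], [0.459, -0.223]] mean [ 0.485 -0.213] e [0.057] ang -158.17002933639043
```

View pics/crop0.png

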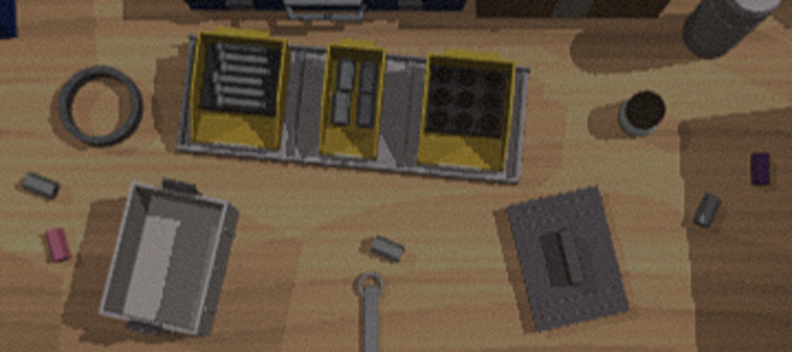

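```bash
python3 -m inch '[{"hand":0,"slide":[0,-6,2],"yaw":0},{"hand":0,"slide":[3,-12,4],"yaw":0},{"hand":0,"slide":[6,-17,4],"yaw":0},{"hand":0,"slide":[10,-22,4],"yaw":0.05},{"hand":0,"slide":[14,-27,4],"yaw":0.1},{"hand":0,"slide":[18,-31,4],"yaw":0.15},{"hand":0,"slide":[22,-35,4],"yaw":0.2},{"hand":0,"slide":[26,-39,4],"yaw":0.233},{"hand":0,"slide":[30,-43,4],"yaw":0.233},{"hand":0,"slide":[34,-46,4],"yaw":0.233}]'
python3 -m inch '[{"hand":0,"slide":[3,-5,0],"yaw":0},{"hand":0,"slide":[6,-9,0],"yaw":0},{"hand":0,"slide":[10.2,-10.6,0],"yaw":0},{"hand":0,"slide":[10.2,-10.6,-4],"yaw":0},{"hand":0,"slide":[10.2,-10.6,-6],"yaw":0},{"hand":0,"slide":[10.2,-10.6,-6],"yaw":0},{"hand":0,"slide":[10.2,-10.6,-6],"yaw":0}]'
python3 - <<'E'
from h import *
im,c=shot('wrist','w1'); cv2.imwrite('pics/w1b.png',cv2.resize(im,(800,600)))
s=sense(); print(s['tcp_pos'],s['joints'])
E
```

```text
time_s: 1.35
tcp_pos: [0.5427, 0.1297, 0.332]
ee_rot: [[0.995, -0.097, -0.001], [-0.097, -0.995, -0.0], [-0.001, 0.0, -1.0]]
wrist_force: [0.1, 0.4, -0.6]
gripper_width: 1.003
time_s: 2.22
tcp_pos: [0.6442, 0.0256, 0.2733]
ee_rot: [[0.995, -0.095, 0.002], [-0.095, -0.995, -0.0], [0.002, -0.0, -1.0]]
wrist_force: [0.1, 1.0, 0.3]
gripper_width: 1.004
[0.64431999 0.02570152 0.27374938] [ 1.66429543e+01  2.46194121e+01  1.78120206e+00  2.96420624e-02
 -6.70181888e+01  6.78826554e+01]
```

View pics/w1b.png

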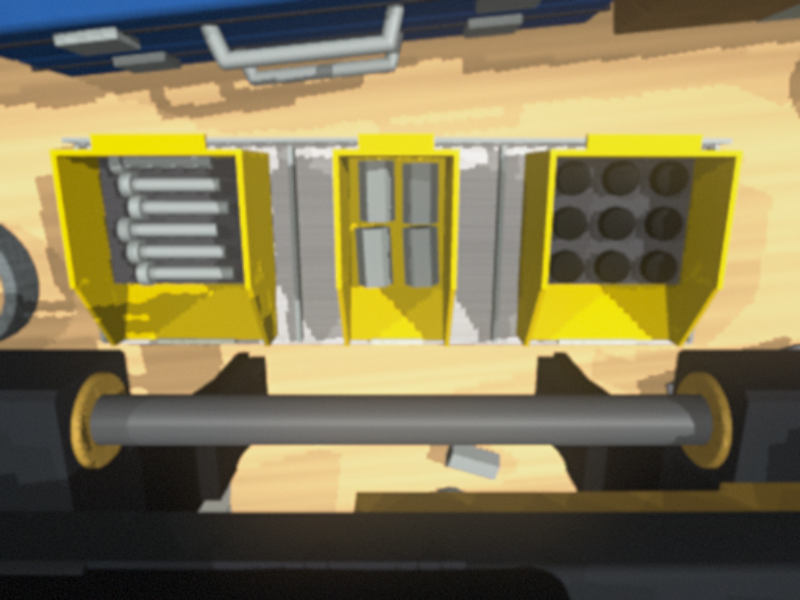

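Run:
```python
from h import *
np.set_printoptions(precision=4,suppress=True)
s=sense(); c=cam('wrist',s); R=np.array(s['ee_rot']); t=np.array(s['tcp_pos'])
for n,l,z in [('rear rim outer',[(335,150),(460,150)],.078),('front bottom/lip',[(343,343),(452,343)],.034),('rack rear edge',[(62,141),(730,141)],.018),('lid',[(0,0)],.02),('nut',[(472,461)],.0095)]:
  p=px2pt(c,np.array(l)*.64,z); print(n,p, 'tool',(p-t)@R)
```

```text
rear rim outer [[ 0.7233  0.0511  0.078 ]
 [ 0.7171 -0.0133  0.078 ]] tool [[ 0.0757 -0.0327  0.196 ]
 [ 0.0756  0.032   0.1959]]
front bottom/lip [[ 0.6048  0.0662  0.034 ]
 [ 0.5979 -0.0045  0.034 ]] tool [[-0.0438 -0.0364  0.2397]
 [-0.0439  0.0346  0.2396]]
rack rear edge [[ 0.7482  0.2271  0.018 ]
 [ 0.7079 -0.1883  0.018 ]] tool [[ 0.0836 -0.2102  0.2561]
 [ 0.083   0.2071  0.2559]]
lid [[0.8295 0.2428 0.02  ]] tool [[ 0.163  -0.2336  0.2543]]
nut [[ 0.4962 -0.0143  0.0095]] tool [[-0.1443  0.0541  0.2639]]
```

```bash
python3 -m inch '[{"hand":0,"slide":[1.4,-0.1,-5],"yaw":0},{"hand":0,"slide":[1.4,-0.1,-10],"yaw":0},{"hand":0,"slide":[1.4,-0.1,-14],"yaw":0},{"hand":0,"slide":[1.4,-0.1,-16.2],"yaw":0},{"hand":0,"slide":[1.4,-0.1,-16.2],"yaw":0},{"hand":0.3,"slide":[1.4,-0.1,-16.2],"yaw":0},{"hand":0.5,"slide":[1.4,-0.1,-16.2],"yaw":0},{"hand":0.5,"slide":[1.4,-0.1,-16.2],"yaw":0},{"hand":0.5,"slide":[1.4,-0.1,-16.2],"yaw":0},{"hand":0.5,"slide":[1.4,-0.1,-16.2],"yaw":0}]'
python3 -c "
from station import sense;s=sense();print(s['tcp_pos'],s['joints'],s['gripper_width'],s['moment'])"
```

```text
time_s: 3.52
tcp_pos: [0.6585, 0.0249, 0.1118]
ee_rot: [[0.995, -0.095, 0.003], [-0.095, -0.995, 0.001], [0.003, -0.001, -1.0]]
wrist_force: [-0.3, 1.6, 5.7]
gripper_width: 0.761
[0.6585473  0.02491429 0.11183616] [ 1.62016542e+01  3.45838098e+01 -6.48327366e+00  7.16313614e-03
 -4.87692939e+01  6.83219970e+01] 0.7610169784146943 [ 0.71839769  0.3404418  -0.0258967 ]
```

```bash
python3 -m inch '[{"hand":0.5,"slide":[0,0,1],"yaw":0},{"hand":0.5,"slide":[0,0,3],"yaw":0},{"hand":0.5,"slide":[0,0,6],"yaw":0},{"hand":0.5,"slide":[0,0,9],"yaw":0},{"hand":0.5,"slide":[0,0,12.8],"yaw":0},{"hand":0.5,"slide":[0,0,12.8],"yaw":0},{"hand":0.5,"slide":[0,0,12.8],"yaw":0}]'
python3 -m inch '[{"hand":0.5,"slide":[-2,2,0],"yaw":-0.16},{"hand":0.5,"slide":[-4,4,0],"yaw":-0.33},{"hand":0.5,"slide":[-6,6,0],"yaw":-0.5},{"hand":0.5,"slide":[-8,8,0],"yaw":-0.67},{"hand":0.5,"slide":[-10,10,0],"yaw":-0.84},{"hand":0.5,"slide":[-12,12,0],"yaw":-1.01},{"hand":0.5,"slide":[-14,14,0],"yaw":-1.18},{"hand":0.5,"slide":[-16,16,0],"yaw":-1.35},{"hand":0.5,"slide":[-17,17,0],"yaw":-1.52},{"hand":0.5,"slide":[-18.3,18.6,0],"yaw":-1.674}]'
python3 -m inch '[{"hand":0.5,"slide":[0,0,0],"yaw":0},{"hand":0.5,"slide":[0,0,0],"yaw":0},{"hand":0.5,"slide":[0,0,0],"yaw":0}]'
python3 - <<'E'
from h import *
im,c=shot('scene','s2'); cv2.imwrite('pics/s2b.png',cv2.resize(im[110:250,230:430],None,fx=3,fy=3,interpolation=cv2.INTER_CUBIC))
s=sense(); print(s['tcp_pos'],s['joints'],s['moment'])
E
```

```text
time_s: 4.4
tcp_pos: [0.6566, 0.0243, 0.2365]
ee_rot: [[0.995, -0.096, -0.004], [-0.096, -0.995, 0.0], [-0.004, 0.0, -1.0]]
wrist_force: [-0.4, 0.2, -3.9]
gripper_width: 0.755
time_s: 5.65
tcp_pos: [0.4734, 0.2102, 0.2362]
ee_rot: [[-0.203, -0.979, -0.004], [-0.979, 0.203, -0.002], [0.003, 0.003, -1.0]]
wrist_force: [-0.5, 0.5, -3.8]
gripper_width: 0.759
time_s: 6.02
tcp_pos: [0.475, 0.21, 0.2377]
ee_rot: [[-0.198, -0.98, -0.001], [-0.98, 0.198, -0.001], [0.001, 0.001, -1.0]]
wrist_force: [-0.3, 0.6, -2.7]
gripper_width: 0.753
[0.47498919 0.21001385 0.23787238] [ 4.17730573e+01  1.46072468e+01 -1.88604479e+01  8.95472732e-04
 -5.65757332e+01 -5.31884736e+01] [ 0.16090111 -0.08394808  0.01784503]
```

View pics/s2b.png

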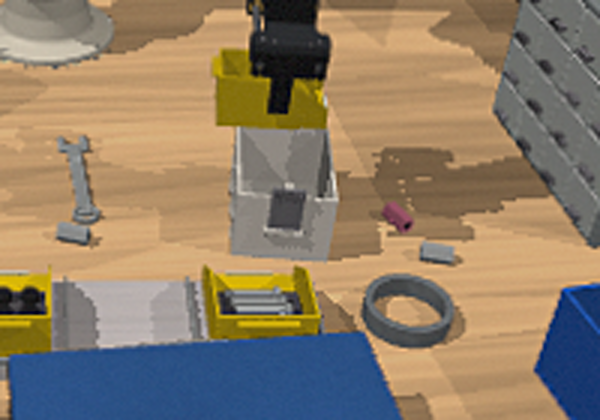

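```bash
python3 -m inch '[{"hand":0.5,"slide":[0,0,-2],"yaw":0},{"hand":0.5,"slide":[0,0,-4],"yaw":0},{"hand":0.5,"slide":[0,0,-5.5],"yaw":0},{"hand":0.5,"slide":[0,0,-5.8],"yaw":0},{"hand":0.5,"slide":[0.1,0.3,-6.2],"yaw":0},{"hand":0.5,"slide":[0.15,0.6,-6.6],"yaw":0},{"hand":0.5,"slide":[0.2,0.8,-7],"yaw":0},{"hand":0.5,"slide":[0.2,0.8,-7],"yaw":0}]'
python3 -m inch '[{"hand":0.5,"slide":[0,0.15,-0.4],"yaw":0},{"hand":0.5,"slide":[0,0.25,-0.8],"yaw":0},{"hand":0.5,"slide":[0,0.35,-1.2],"yaw":0},{"hand":0.5,"slide":[0,0.35,-1.2],"yaw":0}]'
python3 - <<'E'
from h import *
im,c=shot('scene','s3'); cv2.imwrite('pics/s3b.png',cv2.resize(im[110:250,230:430],None,fx=3,fy=3,interpolation=cv2.INTER_CUBIC))
s=sense(); print(s['tcp_pos'],s['wrist_force'],s['moment'])
E
```

```text
time_s: 7.08
tcp_pos: [0.4778, 0.2193, 0.1705]
ee_rot: [[-0.196, -0.981, 0.003], [-0.981, 0.196, 0.001], [-0.002, -0.003, -1.0]]
wrist_force: [-2.0, -0.2, 4.3]
gripper_width: 0.754
time_s: 7.58
tcp_pos: [0.479, 0.2246, 0.1597]
ee_rot: [[-0.196, -0.981, 0.007], [-0.981, 0.196, 0.005], [-0.006, -0.006, -1.0]]
wrist_force: [-1.8, 2.9, 7.5]
gripper_width: 0.759
[0.47900542 0.22454601 0.15973591] [-1.6300422   2.88893022  7.11634514] [ 0.74809628  0.69461576 -0.09164358]
```

View pics/s3b.png

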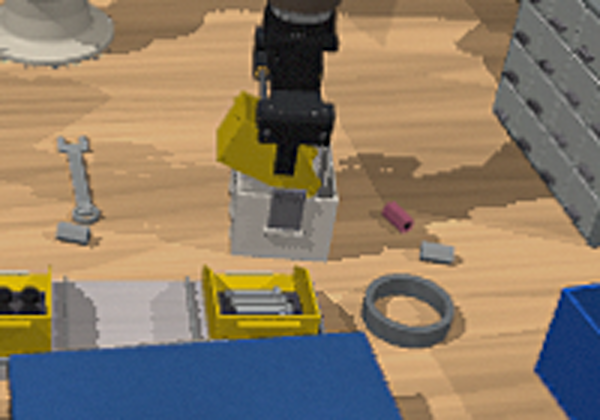

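```bash
python3 -m inch '[{"hand":0.5,"slide":[0,0.05,-0.4],"yaw":0},{"hand":0.5,"slide":[0,0.1,-0.8],"yaw":0},{"hand":0.5,"slide":[0,0.1,-1.2],"yaw":0},{"hand":0.5,"slide":[0,0.1,-1.6],"yaw":0},{"hand":0.5,"slide":[0,0.1,-1.8],"yaw":0},{"hand":0.5,"slide":[0,0.1,-1.8],"yaw":0}]'
python3 - <<'E'
from h import *
im,c=shot('scene','s4'); cv2.imwrite('pics/s4b.png',cv2.resize(im[130:220,280:370],None,fx=6,fy=6,interpolation=cv2.INTER_CUBIC))
s=sense(); print(s['tcp_pos'],s['wrist_force'],s['moment'])
E
```

```text
time_s: 8.38
tcp_pos: [0.4802, 0.2276, 0.1427]
ee_rot: [[-0.195, -0.981, 0.011], [-0.981, 0.196, 0.009], [-0.011, -0.009, -1.0]]
wrist_force: [-2.7, 8.2, 9.7]
gripper_width: 0.755
[0.48019532 0.22761955 0.14269892] [-2.61563249  8.08560075  9.64758085] [ 1.93630763  0.97100996 -0.19661257]
```

View pics/s4b.png

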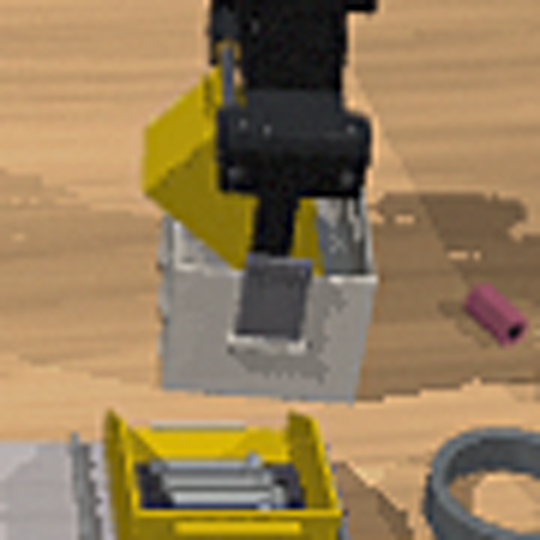

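```bash
python3 -m inch '[{"hand":0.5,"slide":[-0.1,-0.5,1],"yaw":0},{"hand":0.5,"slide":[-0.2,-1,2],"yaw":0},{"hand":0.5,"slide":[-0.2,-1.2,3],"yaw":0},{"hand":0.5,"slide":[-0.2,-1.2,4],"yaw":0},{"hand":0.5,"slide":[-0.2,-1.2,5],"yaw":0},{"hand":0.5,"slide":[-0.2,-1.2,5],"yaw":0},{"hand":0.5,"slide":[-0.2,-1.2,7],"yaw":0},{"hand":0.5,"slide":[-0.2,-1.2,10],"yaw":0},{"hand":0.5,"slide":[-0.2,-1.2,13],"yaw":0},{"hand":0.5,"slide":[-0.2,-1.2,13],"yaw":0}]'
python3 - <<'E'
from h import *
im,c=shot('scene','s5'); im2,c=shot('top','t5')
a=cv2.resize(im[70:250,230:430],(620,560),interpolation=cv2.INTER_CUBIC);b=cv2.resize(im2[150:260,90:200],(560,560),interpolation=cv2.INTER_CUBIC)
cv2.imwrite('pics/s5b.png',cv2.resize(np.hstack([a,b]),(800,380)))
s=sense(); print(s['tcp_pos'],s['wrist_force'],s['moment'])
E
```

```text
time_s: 9.68
tcp_pos: [0.4757, 0.2118, 0.2704]
ee_rot: [[-0.197, -0.98, 0.004], [-0.98, 0.197, 0.003], [-0.004, -0.004, -1.0]]
wrist_force: [0.6, 0.1, -1.2]
gripper_width: 0.756
[0.47429223 0.21084732 0.26741817] [-0.49291048  0.18353833 -1.18188207] [ 0.06857974 -0.06675819  0.0295468 ]
```

View pics/s5b.png

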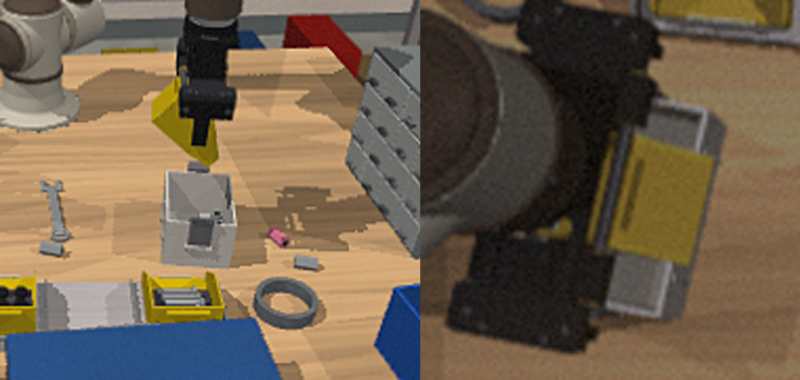

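```bash
python3 -m inch '[{"hand":0.5,"slide":[2,-2,0],"yaw":0.16},{"hand":0.5,"slide":[3.5,-4,0],"yaw":0.33},{"hand":0.5,"slide":[5,-6,0],"yaw":0.5},{"hand":0.5,"slide":[6.5,-8,0],"yaw":0.67},{"hand":0.5,"slide":[8,-10,0],"yaw":0.84},{"hand":0.5,"slide":[9.5,-12,0],"yaw":1.01},{"hand":0.5,"slide":[11,-14,0],"yaw":1.18},{"hand":0.5,"slide":[12,-16,0],"yaw":1.35},{"hand":0.5,"slide":[13,-17.5,0],"yaw":1.52},{"hand":0.5,"slide":[13.7,-18.2,0],"yaw":1.674}]'
python3 -m inch '[{"hand":0.5,"slide":[0,0,-3],"yaw":0},{"hand":0.5,"slide":[0,0,-6],"yaw":0},{"hand":0.5,"slide":[0,0,-8],"yaw":0},{"hand":0.5,"slide":[0,0,-8],"yaw":0},{"hand":0.5,"slide":[0,0,-8],"yaw":0}]'
python3 - <<'E'
from h import *
im,c=shot('scene','s6')
s=sense(); print(s['tcp_pos'],s['ee_rot'],s['wrist_force'],s['moment'])
im=capture('wrist');cv2.imwrite('pics/w6.png',im)
E
```

```text
time_s: 11.02
tcp_pos: [0.6114, 0.028, 0.2658]
ee_rot: [[0.996, -0.092, -0.004], [-0.092, -0.996, -0.001], [-0.004, 0.001, -1.0]]
wrist_force: [-0.3, 0.7, -0.7]
gripper_width: 0.756
time_s: 11.65
tcp_pos: [0.612, 0.029, 0.1882]
ee_rot: [[0.995, -0.095, -0.0], [-0.095, -0.995, -0.0], [-0.0, 0.0, -1.0]]
wrist_force: [1.0, 0.8, -1.2]
gripper_width: 0.756
[0.61224113 0.02911899 0.18881446] [[ 9.95439409e-01 -9.53898728e-02  1.07434367e-03]
 [-9.53899529e-02 -9.95439981e-01  2.34472794e-05]
 [ 1.06720801e-03 -1.25821938e-04 -9.99999423e-01]] [ 0.14830725  0.28824559 -0.15875869] [-0.05650212  0.05996858  0.03169228]
```

View pics/w6.png

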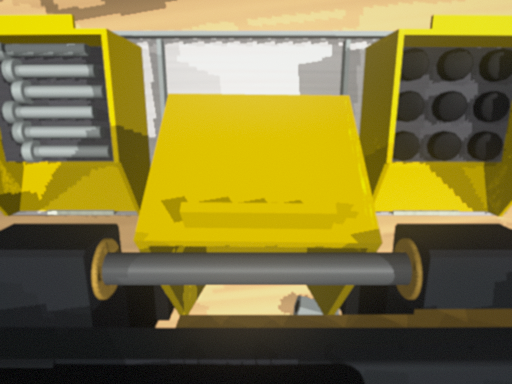

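```bash
python3 -m inch '[{"hand":0.5,"slide":[0,0,-2.5],"yaw":0},{"hand":0.5,"slide":[0,0,-4.2],"yaw":0},{"hand":0.5,"slide":[0,0,-4.8],"yaw":0},{"hand":0.5,"slide":[0.6,-0.05,-4.9],"yaw":0},{"hand":0.5,"slide":[1.2,-0.1,-5.1],"yaw":0},{"hand":0.5,"slide":[1.8,-0.15,-5.35],"yaw":0},{"hand":0.5,"slide":[2.35,-0.2,-5.6],"yaw":0},{"hand":0.5,"slide":[2.35,-0.2,-5.6],"yaw":0}]'
python3 - <<'E'
from h import *
im,c=shot('scene','s7')
s=sense(); print(s['tcp_pos'],s['wrist_force'],s['moment'])
im=capture('wrist');cv2.imwrite('pics/w7.png',im)
E
```

```text
time_s: 12.75
tcp_pos: [0.6356, 0.0269, 0.1319]
ee_rot: [[0.995, -0.096, -0.0], [-0.096, -0.995, -0.0], [-0.0, 0.0, -1.0]]
wrist_force: [-0.2, -0.2, -1.1]
gripper_width: 0.759
[0.63530878 0.0269269  0.13199826] [ 0.15388777  0.1524356  -0.97737091] [ 0.00979607 -0.00362833  0.074966  ]
```

View pics/w7.png

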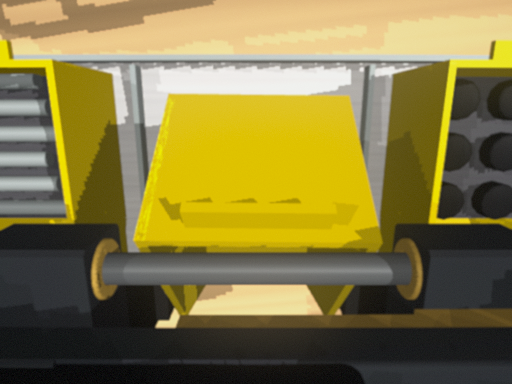

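```bash
python3 -m inch '[{"hand":0.5,"slide":[-1.7,0.16,0.3],"yaw":0},{"hand":0.5,"slide":[-1.7,0.16,-0.1],"yaw":0},{"hand":0.5,"slide":[-1.2,0.11,-0.4],"yaw":0},{"hand":0.5,"slide":[-0.65,0.06,-0.6],"yaw":0},{"hand":0.5,"slide":[-0.1,0.01,-0.95],"yaw":0},{"hand":0.5,"slide":[0.55,-0.05,-1.4],"yaw":0},{"hand":0.5,"slide":[1,-0.09,-1.5],"yaw":0},{"hand":0.5,"slide":[1.55,-0.14,-1.65],"yaw":0},{"hand":0.5,"slide":[1.95,-0.17,-1.83],"yaw":0}]'
python3 - <<'E'
from h import *
im,c=shot('scene','s8')
s=sense(); print(s['tcp_pos'],s['wrist_force'],s['moment'])
im=capture('wrist');cv2.imwrite('pics/w8.png',im)
cv2.imwrite('pics/s8b.png',np.hstack([im[:240],cv2.resize(im,(10,240)) if 0 else im[:240,:0]]))
E
```

```text
time_s: 13.98
tcp_pos: [0.6533, 0.0248, 0.1143]
ee_rot: [[0.995, -0.096, -0.006], [-0.096, -0.995, -0.002], [-0.006, 0.002, -1.0]]
wrist_force: [-5.8, 0.4, 7.9]
gripper_width: 0.756
[0.65385604 0.0247946  0.11415646] [-4.13624622  0.97526703  6.64927167] [0.11580415 2.1098903  0.01568595]
```

View pics/w8.png

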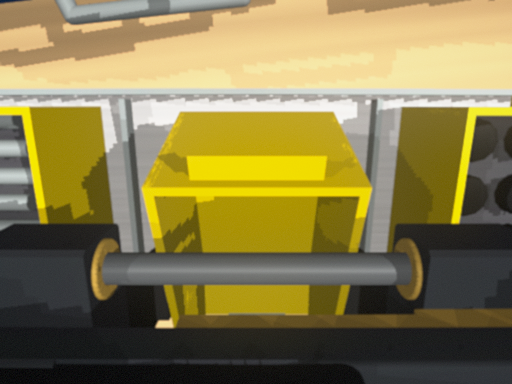

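```bash
python3 -m inch '[{"hand":0.5,"slide":[0.2,-0.01,-0.1],"yaw":0},{"hand":0.5,"slide":[0.4,-0.02,-0.2],"yaw":0},{"hand":0.5,"slide":[0.4,-0.02,-0.3],"yaw":0},{"hand":0.5,"slide":[0.4,-0.02,-0.4],"yaw":0},{"hand":0.5,"slide":[0.4,-0.02,-0.4],"yaw":0}]'
python3 - <<'E'
from h import *
s=sense(); print(s['tcp_pos'],s['wrist_force'],s['moment'])
im=capture('wrist');cv2.imwrite('pics/w9.png',im)
E
```

```text
time_s: 14.7
tcp_pos: [0.6584, 0.0245, 0.1112]
ee_rot: [[0.995, -0.095, -0.003], [-0.095, -0.995, -0.002], [-0.003, 0.002, -1.0]]
wrist_force: [-4.4, -0.6, 8.5]
gripper_width: 0.76
[0.65839456 0.02451026 0.11122498] [-4.36583969 -0.60353336  8.46925179] [-0.09075452  1.91146375  0.00843855]
```

View pics/w9.png

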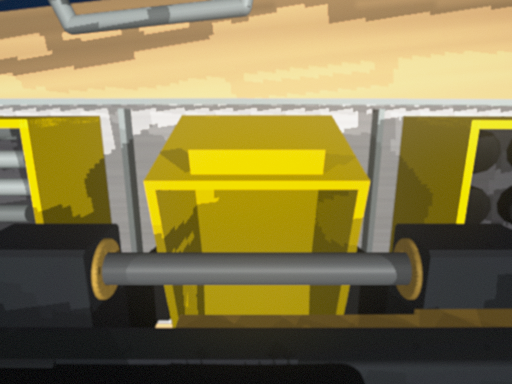

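Run:
```python
from h import *
s=sense();c=cam('wrist',s);R=np.array(s['ee_rot']);t=np.array(s['tcp_pos'])
for z in (.07,.078,.085,.092,.1):
  p=(px2pt(c,[(146,182),(370,182)],z)-t)@R; print(z,p[:,:2].round(4).tolist(),np.ptp(p[:,1]).round(4))
```

```text
0.07 [[0.0382, -0.0429], [0.0381, 0.0463]] 0.0892
0.078 [[0.04, -0.0402], [0.0398, 0.0436]] 0.0839
0.085 [[0.0415, -0.0379], [0.0413, 0.0412]] 0.0792
0.092 [[0.043, -0.0356], [0.0428, 0.0389]] 0.0745
0.1 [[0.0447, -0.033], [0.0446, 0.0361]] 0.0691
```

```bash
python3 -m inch '[{"hand":0.5,"slide":[-0.5,0.05,0.4],"yaw":0},{"hand":0.5,"slide":[-1,0.1,0.4],"yaw":0},{"hand":0.5,"slide":[-1.5,0.14,0.4],"yaw":0},{"hand":0.5,"slide":[-1.5,0.14,0.2],"yaw":0},{"hand":0.21,"slide":[-1.5,0.14,0.2],"yaw":0},{"hand":0.21,"slide":[-1.5,0.14,0.2],"yaw":0},{"hand":0.21,"slide":[-1.5,0.14,0.2],"yaw":0},{"hand":0.21,"slide":[-1.5,0.14,0.2],"yaw":0}]'
python3 - <<'E'
from h import *
s=sense(); print(s['tcp_pos'],s['wrist_force'],s['moment'])
im=capture('wrist');cv2.imwrite('pics/w10.png',im)
c=cam('wrist',s);R=np.array(s['ee_rot']);t=np.array(s['tcp_pos'])
hs=cv2.cvtColor(im,cv2.COLOR_BGR2HSV); y=cv2.inRange(hs,(20,150,60),(35,255,255)); 
n,l,st,_=cv2.connectedComponentsWithStats(y); print(st[(st[:,4]>800)])
E
```

```text
time_s: 15.75
tcp_pos: [0.6439, 0.0265, 0.112]
ee_rot: [[0.995, -0.096, 0.0], [-0.096, -0.995, 0.0], [0.0, -0.0, -1.0]]
wrist_force: [0.3, -0.9, -0.3]
gripper_width: 0.793
[0.64389472 0.02650732 0.11202774] [ 0.33639197 -0.94777086 -0.25770302] [-0.07549726  0.01499175 -0.02148016]
[[     0      0    512    384 136958]
 [     0     78    113    148  11210]
 [   392     78    120    174  11070]
 [   166     90    182    163  26903]
 [    85    239     28     61    833]
 [   175    285    337     43   8898]]
```

View pics/w10.png

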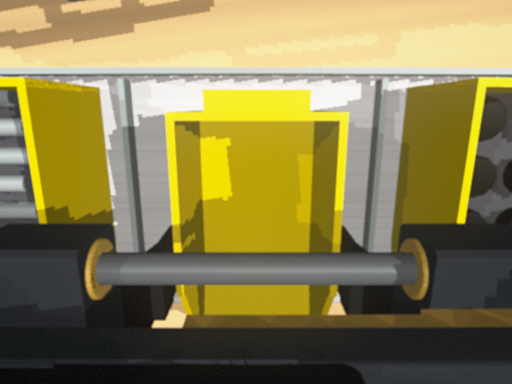

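Run:
```python
from h import *
s=sense();c=cam('wrist',s);R=np.array(s['ee_rot']);t=np.array(s['tcp_pos'])
p=px2pt(c,[(166,113),(348,113),(20,78),(484,78)],.078); print(p.round(4),((p-t)@R).round(4))
t0=np.array([.6442,.0256,.2733])
print((np.array([[.7233,.0511,.078],[.7171,-.0133,.078]])-t)@R)
```

```text
[[ 0.7116  0.0515  0.078 ]
 [ 0.7053 -0.0135  0.078 ]
 [ 0.7286  0.1007  0.078 ]
 [ 0.7128 -0.0616  0.078 ]] [[ 0.065  -0.0313  0.034 ]
 [ 0.065   0.0339  0.034 ]
 [ 0.0772 -0.082   0.034 ]
 [ 0.077   0.0811  0.034 ]]
[[ 0.07670856 -0.03206653  0.03402757]
 [ 0.07669795  0.03263123  0.03402266]]
```

```bash
python3 -m inch '[{"hand":0.5,"slide":[0,0,0],"yaw":0},{"hand":0.5,"slide":[0,0,0],"yaw":0},{"hand":0.5,"slide":[0,0,0.2],"yaw":0},{"hand":0.5,"slide":[0.4,-0.04,0.2],"yaw":0},{"hand":0.5,"slide":[0.8,-0.08,0.2],"yaw":0},{"hand":0.5,"slide":[1.19,-0.11,0.2],"yaw":0},{"hand":0.5,"slide":[1.19,-0.11,0],"yaw":0},{"hand":0.5,"slide":[1.19,-0.11,-0.05],"yaw":0},{"hand":0.21,"slide":[1.19,-0.11,-0.05],"yaw":0},{"hand":0.21,"slide":[1.19,-0.11,-0.05],"yaw":0}]'
python3 -m inch '[{"hand":0,"slide":[0,0,0],"yaw":0},{"hand":0,"slide":[0,0,0],"yaw":0},{"hand":0,"slide":[0,0,3],"yaw":0},{"hand":0,"slide":[0,0,8],"yaw":0},{"hand":0,"slide":[-1.5,0.1,14],"yaw":0},{"hand":0,"slide":[-1.5,0.1,16.2],"yaw":0},{"hand":0,"slide":[-1.5,0.1,16.2],"yaw":0},{"hand":0,"slide":[-1.5,0.1,16.2],"yaw":0}]'
python3 - <<'E'
from h import *
s=sense(); im,c=shot('wrist','w11'); R=np.array(s['ee_rot']);t=np.array(s['tcp_pos']); print(t)
hs=cv2.cvtColor(im,cv2.COLOR_BGR2HSV); y=cv2.inRange(hs,(20,120,80),(35,255,255))
n,l,st,_=cv2.connectedComponentsWithStats(y); 
for i in range(1,n):
  if st[i,4]>2000:
    print(st[i])
    # top-row rim extents at +5 px below tab
    for r in (96,97,98,99,100,101,102): 
      xs=np.where(l[r]==i)[0]; print(r,xs.min() if len(xs) else None,xs.max() if len(xs) else None)
E
```

```text
time_s: 17.05
tcp_pos: [0.6554, 0.0254, 0.1112]
ee_rot: [[0.995, -0.096, -0.001], [-0.096, -0.995, -0.0], [-0.001, 0.0, -1.0]]
wrist_force: [-0.7, -0.0, -1.0]
gripper_width: 0.789
time_s: 18.05
tcp_pos: [0.64, 0.0264, 0.2719]
ee_rot: [[0.995, -0.096, -0.003], [-0.096, -0.995, -0.0], [-0.003, 0.0, -1.0]]
wrist_force: [0.7, -1.6, 0.5]
gripper_width: 1.002
[0.64000159 0.02636518 0.27187994]
[  215    77    82   140 10262]
96 215 296
97 215 296
98 215 296
99 215 296
100 215 296
101 215 295
102 215 296
[   29    78   148   139 10252]
96 30 170
97 30 170
98 30 170
99 30 170
100 30 170
101 31 170
102 31 170
[  332    78   146   139 10117]
96 338 477
97 338 477
98 338 476
99 338 476
100 338 476
101 338 476
102 337 476
[ 228  309  284   19 3067]
96 None None
97 None None
98 None None
99 None None
100 None None
101 None None
102 None None
```

```bash
cat >> h.py <<'E'
def nuts(im,c,smax=70,z=.0095,amin=40,amax=400):
    hs=cv2.cvtColor(im,cv2.COLOR_BGR2HSV); m=cv2.inRange(hs,(0,0,35),(180,smax,255))
    m=cv2.morphologyEx(m,cv2.MORPH_OPEN,np.ones((2,2),np.uint8))
    out=[]
    for k in cv2.findContours(m,cv2.RETR_EXTERNAL,cv2.CHAIN_APPROX_NONE)[0]:
        a=cv2.contourArea(k)
        if not amin<a<amax: continue
        r=cv2.minAreaRect(k); b=cv2.boxPoints(r); p=px2pt(c,np.vstack([b,[r[0]]]),z)
        e1,e2=p[1]-p[0],p[2]-p[1]; e=e1 if np.linalg.norm(e1)>np.linalg.norm(e2) else e2
        print('px',np.round(r[0]),'area',a,'xy',p[4,:2].round(4),'size',np.round([np.linalg.norm(e1),np.linalg.norm(e2)],3),'yaw',round(float(np.degrees(np.arctan2(e[1],e[0]))%180),1), 'col',im[int(r[0][1]),int(r[0][0])])
E
python3 - <<'E'
from h import *
im,c=shot('top','t11'); print('A'); nuts(im,c); print('B'); nuts(im,c,110)
E
```

```text
A
px [  5. 279.] area 221.0 xy [0.308  0.5846] size [0.025 0.069] yaw 4.0 col [45 39 43]
px [  6. 249.] area 267.5 xy [0.3819 0.5873] size [0.03 0.07] yaw 3.9 col [48 51 50]
px [  7. 220.] area 307.5 xy [0.4558 0.59  ] size [0.035 0.073] yaw 3.8 col [54 56 58]
px [247. 204.] area 94.0 xy [ 0.4958 -0.0154] size [0.021 0.036] yaw 66.7 col [100 100 103]
px [392. 186.] area 95.5 xy [ 0.5412 -0.3907] size [0.038 0.021] yaw 151.8 col [70 70 71]
px [  8. 190.] area 353.5 xy [0.531  0.5939] size [0.038 0.077] yaw 3.8 col [52 52 52]
px [ 76. 175.] area 87.5 xy [0.5686 0.4216] size [0.019 0.037] yaw 71.5 col [63 63 63]
px [358. 147.] area 73.0 xy [ 0.6444 -0.307 ] size [0.027 0.047] yaw 51.2 col [11 21 23]
B
px [464. 346.] area 184.0 xy [ 0.1422 -0.551 ] size [0.148 0.021] yaw 90.0 col [ 75  99 131]
px [ 52. 295.] area 53.5 xy [0.2685 0.4657] size [0.05  0.021] yaw 108.3 col [ 82 112 137]
px [ 30. 295.] area 57.0 xy [0.268  0.5211] size [0.05  0.023] yaw 96.0 col [ 79 106 133]
px [  6. 279.] area 241.5 xy [0.308  0.5834] size [0.027 0.069] yaw 4.0 col [45 39 43]
px [383. 266.] area 40.5 xy [ 0.3364 -0.3593] size [0.025 0.017] yaw 90.0 col [ 76 103 130]
px [  6. 249.] area 284.5 xy [0.3819 0.5861] size [0.032 0.07 ] yaw 3.9 col [48 51 50]
px [ 80. 225.] area 88.5 xy [0.4417 0.4061] size [0.047 0.031] yaw 119.8 col [ 70  90 122]
px [ 38. 212.] area 53.5 xy [0.4759 0.5136] size [0.055 0.013] yaw 89.9 col [ 78 109 133]
px [392. 186.] area 144.0 xy [ 0.5411 -0.3914] size [0.047 0.029] yaw 156.4 col [70 70 71]
px [485.  93.] area 70.0 xy [ 0.7899 -0.647 ] size [0.07  0.024] yaw 94.2 col [ 76 102 129]
px [440.  88.] area 51.5 xy [ 0.8044 -0.5276] size [0.019 0.09 ] yaw 47.8 col [47 59 81]
px [398.  58.] area 45.0 xy [ 0.8878 -0.4205] size [0.024 0.039] yaw 61.9 col [ 73  98 129]
px [105.  43.] area 240.5 xy [0.9266 0.3625] size [0.128 0.028] yaw 90.3 col [ 78 107 129]
```

```bash
python3 -m inch '[{"hand":0.3,"slide":[-5,-1.5,0],"yaw":-0.1},{"hand":0.3,"slide":[-10,-3,-3],"yaw":-0.2},{"hand":0.3,"slide":[-14.4,-4.2,-7],"yaw":-0.305},{"hand":0.3,"slide":[-14.4,-4.2,-12],"yaw":-0.305},{"hand":0.3,"slide":[-14.4,-4.2,-17],"yaw":-0.305},{"hand":0.3,"slide":[-14.4,-4.2,-19.8],"yaw":-0.305},{"hand":0.3,"slide":[-14.4,-4.2,-19.8],"yaw":-0.305},{"hand":0.8,"slide":[-14.4,-4.2,-19.8],"yaw":-0.305},{"hand":0.8,"slide":[-14.4,-4.2,-19.8],"yaw":-0.305},{"hand":0.8,"slide":[-14.4,-4.2,-19.8],"yaw":-0.305}]'
python3 -m inch '[{"hand":0.8,"slide":[0,0,0],"yaw":0},{"hand":0.8,"slide":[0,0,5],"yaw":0},{"hand":0.8,"slide":[0,0,10],"yaw":0},{"hand":0.8,"slide":[0,0,13],"yaw":0},{"hand":0.8,"slide":[0,0,13],"yaw":0}]'
```

```text
time_s: 19.4
tcp_pos: [0.4969, -0.0155, 0.0761]
ee_rot: [[0.921, -0.39, 0.001], [-0.39, -0.921, 0.0], [0.001, -0.001, -1.0]]
wrist_force: [0.7, 0.5, 0.2]
gripper_width: 0.442
time_s: 20.02
tcp_pos: [0.4977, -0.0153, 0.2081]
ee_rot: [[0.921, -0.39, 0.006], [-0.39, -0.921, 0.002], [0.005, -0.004, -1.0]]
wrist_force: [-0.3, -0.5, -1.2]
gripper_width: 0.408
```

```bash
python3 -m inch '[{"hand":0.8,"slide":[-0.5,6,0],"yaw":0},{"hand":0.8,"slide":[-1,12,0],"yaw":0},{"hand":0.8,"slide":[-1.5,18,0],"yaw":0},{"hand":0.8,"slide":[-1.9,23.8,0],"yaw":0},{"hand":0.8,"slide":[-1.9,23.8,-3],"yaw":0},{"hand":0.8,"slide":[-1.9,23.8,-5.8],"yaw":0},{"hand":0.8,"slide":[-1.9,23.8,-5.8],"yaw":0},{"hand":0.35,"slide":[-1.9,23.8,-5.8],"yaw":0},{"hand":0.35,"slide":[-1.9,23.8,-5.8],"yaw":0},{"hand":0.35,"slide":[-1.9,23.8,-5.8],"yaw":0}]'
python3 -m inch '[{"hand":0.35,"slide":[0,0,4],"yaw":0},{"hand":0.3,"slide":[0,0,7],"yaw":0.08},{"hand":0.3,"slide":[3,6,7],"yaw":0.08},{"hand":0.3,"slide":[6,12,7],"yaw":0.08},{"hand":0.3,"slide":[7.5,16,7],"yaw":0.08},{"hand":0.3,"slide":[7.5,18,7],"yaw":0.08},{"hand":0.3,"slide":[7.5,18,7],"yaw":0.08},{"hand":0.3,"slide":[7.5,18,7],"yaw":0.08}]'
python3 - <<'E'
from h import *
im,c=shot('wrist','w12'); print(sense()['tcp_pos'],sense()['ee_rot'][1][0]); nuts(im,c,70,.0095,200,2500)
im,c=shot('top','t12'); nuts(im,c)
E
```

```text
time_s: 21.28
tcp_pos: [0.4781, 0.2225, 0.1484]
ee_rot: [[0.921, -0.39, 0.002], [-0.39, -0.921, 0.001], [0.001, -0.002, -1.0]]
wrist_force: [-0.6, -0.6, 0.1]
gripper_width: 0.619
time_s: 22.28
tcp_pos: [0.5522, 0.4012, 0.2178]
ee_rot: [[0.949, -0.316, -0.001], [-0.316, -0.949, -0.0], [-0.0, 0.001, -1.0]]
wrist_force: [-0.7, 0.8, -0.7]
gripper_width: 0.701
[0.55234949 0.40104808 0.21802774] -0.316112680779962
px [233. 362.] area 384.5 xy [0.3803 0.4821] size [0.005 0.134] yaw 71.5 col [45 43 42]
px [111. 362.] area 382.0 xy [0.4204 0.603 ] size [0.112 0.005] yaw 71.7 col [44 40 38]
px [ 27. 364.] area 400.5 xy [0.4456 0.6878] size [0.057 0.01 ] yaw 71.9 col [42 38 36]
px [228. 173.] area 931.5 xy [0.5696 0.4201] size [0.022 0.037] yaw 68.3 col [166 172 167]
px [392. 186.] area 97.5 xy [ 0.5407 -0.3904] size [0.039 0.021] yaw 151.8 col [64 64 67]
px [359. 147.] area 76.5 xy [ 0.6444 -0.3084] size [0.029 0.047] yaw 56.2 col [19 27 33]
px [217.  92.] area 354.0 xy [0.7906 0.0627] size [0.101 0.041] yaw 90.2 col [50 50 46]
```

```bash
python3 -m inch '[{"hand":0.3,"slide":[1.7,1.9,-5],"yaw":0},{"hand":0.3,"slide":[1.7,1.9,-10],"yaw":0},{"hand":0.3,"slide":[1.7,1.9,-14.4],"yaw":0},{"hand":0.3,"slide":[1.7,1.9,-14.4],"yaw":0},{"hand":0.8,"slide":[1.7,1.9,-14.4],"yaw":0},{"hand":0.8,"slide":[1.7,1.9,-14.4],"yaw":0},{"hand":0.8,"slide":[1.7,1.9,-14.4],"yaw":0},{"hand":0.8,"slide":[1.7,1.9,-14.4],"yaw":0},{"hand":0.8,"slide":[1.7,1.9,-10],"yaw":0},{"hand":0.8,"slide":[1.7,1.9,-2],"yaw":0}]'
python3 -m inch '[{"hand":0.8,"slide":[-1,-3,1],"yaw":0},{"hand":0.8,"slide":[-3,-8,1.5],"yaw":0},{"hand":0.8,"slide":[-6,-14,1.5],"yaw":0},{"hand":0.8,"slide":[-9.2,-19.8,1.5],"yaw":0},{"hand":0.8,"slide":[-9.2,-19.8,-2],"yaw":0},{"hand":0.8,"slide":[-9.2,-19.8,-5],"yaw":0},{"hand":0.8,"slide":[-9.2,-19.8,-5],"yaw":0}]'
```

```text
time_s: 23.62
tcp_pos: [0.5687, 0.4205, 0.1784]
ee_rot: [[0.949, -0.316, -0.004], [-0.316, -0.949, -0.004], [-0.003, 0.005, -1.0]]
wrist_force: [0.5, 1.0, -0.6]
gripper_width: 0.411
time_s: 24.5
tcp_pos: [0.4765, 0.2223, 0.1283]
ee_rot: [[0.949, -0.316, -0.004], [-0.316, -0.949, -0.003], [-0.003, 0.004, -1.0]]
wrist_force: [0.3, -0.4, 0.6]
gripper_width: 0.409
```

```bash
python3 -m inch '[{"hand":0.35,"slide":[0,0,0],"yaw":0},{"hand":0.35,"slide":[0,0,0],"yaw":0},{"hand":0.35,"slide":[0,0,4],"yaw":0},{"hand":0.35,"slide":[0,0,9],"yaw":0},{"hand":0.35,"slide":[-5,-4,12],"yaw":0},{"hand":0.35,"slide":[-9,-6,14],"yaw":0},{"hand":0.35,"slide":[-9,-6,14],"yaw":0},{"hand":0.35,"slide":[-9,-6,14],"yaw":0}]'
python3 - <<'E'
from h import *
im,c=shot('wrist','w13'); print(sense()['tcp_pos'])
im2,c2=shot('top','t13'); nuts(im2,c2)
cv2.imwrite('pics/v13.png',np.hstack([cv2.resize(im,(400,300)),cv2.resize(im2[150:260,90:237],(400,300),interpolation=cv2.INTER_CUBIC)]))
E
```

```text
time_s: 25.5
tcp_pos: [0.388, 0.1638, 0.271]
ee_rot: [[0.949, -0.315, 0.002], [-0.315, -0.949, 0.002], [0.002, -0.003, -1.0]]
wrist_force: [0.6, -0.1, -0.2]
gripper_width: 0.647
[0.38822828 0.16396671 0.27032932]
px [  5. 279.] area 231.5 xy [0.308  0.5846] size [0.025 0.069] yaw 4.0 col [41 42 40]
px [189. 269.] area 63.5 xy [0.3299 0.13  ] size [0.032 0.038] yaw 73.4 col [30 33 38]
px [196. 252.] area 56.0 xy [0.3736 0.1117] size [0.055 0.025] yaw 158.0 col [30 34 37]
px [392. 186.] area 96.5 xy [ 0.5407 -0.3904] size [0.039 0.021] yaw 151.8 col [66 68 69]
px [358. 147.] area 70.5 xy [ 0.6446 -0.3072] size [0.026 0.047] yaw 51.2 col [18 30 33]
px [217.  92.] area 360.0 xy [0.7906 0.0627] size [0.101 0.041] yaw 90.2 col [46 43 42]
```

View pics/v13.png

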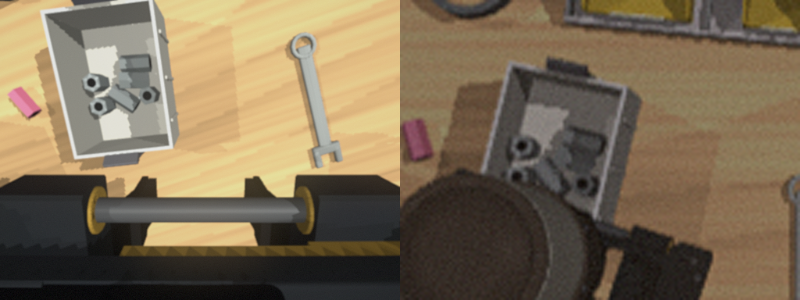

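```bash
python3 - <<'E'
from h import *
# tub near corners from the saved view (pose recorded above)
s={'tcp_pos':np.array([.38822828,.16396671,.27032932]),'ee_rot':np.array([[.949,-.315,.002],[-.315,-.949,.002],[.002,-.003,-1.]])}
p=px2pt(cam('wrist',s),np.array([(77,158),(173,148),(157,0)])*1.28,.085); print(p.round(4))
m=(p[0]+p[1])/2; x=-(p[0]-p[1])[:2]; x/=np.linalg.norm(x); ax=np.array([-x[1],x[0]]); print(m,ax,np.degrees(np.arctan2(ax[1],ax[0])),'centre',m[:2]+.074*ax)
E
python3 -m inch '[{"hand":0.3,"slide":[1.5,-5.5,0],"yaw":-0.17},{"hand":0.3,"slide":[3,-11,0],"yaw":-0.34},{"hand":0.3,"slide":[4.5,-16.5,0],"yaw":-0.51},{"hand":0.3,"slide":[6,-22,0],"yaw":-0.68},{"hand":0.3,"slide":[7.5,-28,0],"yaw":-0.85},{"hand":0.3,"slide":[9,-33,0],"yaw":-1.02},{"hand":0.3,"slide":[10.5,-38,0],"yaw":-1.19},{"hand":0.3,"slide":[12,-43,0],"yaw":-1.36},{"hand":0.3,"slide":[13.5,-49,0],"yaw":-1.53},{"hand":0.3,"slide":[15.2,-54,0],"yaw":-1.7}]'
python3 -m inch '[{"hand":0.3,"slide":[0,0,-3],"yaw":-0.038},{"hand":0.3,"slide":[0,0,-5],"yaw":-0.038},{"hand":0.3,"slide":[0,0,-5],"yaw":-0.038},{"hand":0.3,"slide":[0,0,-5],"yaw":-0.038}]'
python3 - <<'E'
from h import *
im,c=shot('wrist','w14'); print(sense()['tcp_pos'],sense()['ee_rot']); nuts(im,c,70,.0095,200,2500)
im,c=shot('top','t14'); nuts(im,c)
E
```

```text
[[0.4205 0.2925 0.085 ]
 [0.3982 0.1904 0.085 ]
 [0.537  0.1562 0.085 ]]
[0.40937729 0.24141826 0.085     ] [ 0.97694872 -0.21347411] -12.326022284852314 centre [0.4816715  0.22562118]
time_s: 26.85
tcp_pos: [0.5406, -0.3794, 0.2677]
ee_rot: [[-0.441, -0.898, -0.003], [-0.898, 0.441, 0.001], [0.0, 0.003, -1.0]]
wrist_force: [0.6, 0.5, 0.8]
gripper_width: 0.697
time_s: 27.35
tcp_pos: [0.5405, -0.377, 0.22]
ee_rot: [[-0.469, -0.883, -0.0], [-0.883, 0.469, -0.001], [0.001, -0.0, -1.0]]
wrist_force: [-0.2, 0.5, 1.0]
gripper_width: 0.701
[ 0.54049685 -0.37694982  0.22064163] [[-4.68486449e-01 -8.83469977e-01  1.11683121e-03]
 [-8.83470619e-01  4.68485561e-01 -9.71950076e-04]
 [ 3.35469413e-04 -1.44203300e-03 -9.99998904e-01]]
px [248. 177.] area 889.5 xy [ 0.5425 -0.3879] size [0.037 0.021] yaw 154.1 col [135 141 140]
px [282. 136.] area 126.5 xy [ 0.6731 -0.1067] size [0.05  0.054] yaw 179.3 col [19 23 28]
px [218.  92.] area 351.5 xy [0.7906 0.0614] size [0.103 0.041] yaw 90.2 col [56 47 49]
```

```bash
python3 -m inch '[{"hand":0.3,"slide":[0.2,-1.15,-5],"yaw":0},{"hand":0.3,"slide":[0.2,-1.15,-10],"yaw":0},{"hand":0.3,"slide":[0.2,-1.15,-14.6],"yaw":0},{"hand":0.3,"slide":[0.2,-1.15,-14.6],"yaw":0},{"hand":0.8,"slide":[0.2,-1.15,-14.6],"yaw":0},{"hand":0.8,"slide":[0.2,-1.15,-14.6],"yaw":0},{"hand":0.8,"slide":[0.2,-1.15,-14.6],"yaw":0},{"hand":0.8,"slide":[0.2,-1.15,-14.6],"yaw":0},{"hand":0.8,"slide":[0.2,-1.15,-10],"yaw":0},{"hand":0.8,"slide":[0.2,-1.15,-4],"yaw":0}]'
python3 -m inch '[{"hand":0.8,"slide":[0,2,3],"yaw":0.17},{"hand":0.8,"slide":[-1,8,6],"yaw":0.34},{"hand":0.8,"slide":[-1.5,14,6],"yaw":0.51},{"hand":0.8,"slide":[-2,20,6],"yaw":0.68},{"hand":0.8,"slide":[-2.5,26,6],"yaw":0.85},{"hand":0.8,"slide":[-3,32,6],"yaw":1.02},{"hand":0.8,"slide":[-4,38,6],"yaw":1.19},{"hand":0.8,"slide":[-5,44,6],"yaw":1.36},{"hand":0.8,"slide":[-5.5,50,6],"yaw":1.53},{"hand":0.8,"slide":[-6.3,55,6],"yaw":1.7}]'
python3 -m inch '[{"hand":0.8,"slide":[0,0,0],"yaw":0},{"hand":0.8,"slide":[0,0,0],"yaw":0},{"hand":0.8,"slide":[0,0,0],"yaw":0}]'
```

```text
time_s: 28.7
tcp_pos: [0.5406, -0.3876, 0.179]
ee_rot: [[-0.469, -0.883, -0.005], [-0.883, 0.469, 0.002], [0.0, 0.005, -1.0]]
wrist_force: [1.1, -0.5, -0.7]
gripper_width: 0.41
time_s: 29.95
tcp_pos: [0.478, 0.164, 0.2402]
ee_rot: [[0.939, -0.345, 0.0], [-0.345, -0.939, 0.0], [0.0, -0.001, -1.0]]
wrist_force: [0.4, -0.2, -1.4]
gripper_width: 0.41
time_s: 30.32
tcp_pos: [0.4787, 0.1608, 0.2399]
ee_rot: [[0.936, -0.353, -0.0], [-0.353, -0.936, -0.0], [-0.0, 0.0, -1.0]]
wrist_force: [0.5, -0.4, -0.8]
gripper_width: 0.41
```

```bash
python3 -m inch '[{"hand":0.8,"slide":[1,4,0],"yaw":0},{"hand":0.8,"slide":[1.5,6.1,-4],"yaw":0},{"hand":0.8,"slide":[1.5,6.1,-8],"yaw":0},{"hand":0.8,"slide":[1.5,6.1,-10],"yaw":0},{"hand":0.8,"slide":[1.5,6.1,-10],"yaw":0},{"hand":0.35,"slide":[1.5,6.1,-10],"yaw":0},{"hand":0.35,"slide":[1.5,6.1,-10],"yaw":0},{"hand":0.35,"slide":[1.5,6.1,-10],"yaw":0},{"hand":0.35,"slide":[1.5,6.1,-5],"yaw":0.05},{"hand":0.3,"slide":[1.5,6.1,0],"yaw":0.153}]'
python3 -m inch '[{"hand":0.3,"slide":[-4,1,4],"yaw":0},{"hand":0.3,"slide":[-8,2,8],"yaw":0},{"hand":0.3,"slide":[-13.3,2.6,12],"yaw":0},{"hand":0.3,"slide":[-13.3,2.6,12],"yaw":0},{"hand":0.3,"slide":[-13.3,2.6,12],"yaw":0},{"hand":0.3,"slide":[-13.3,2.6,12],"yaw":0}]'
python3 - <<'E'
from h import *
s=sense();im,c=shot('wrist','w15'); print(s['tcp_pos'],s['ee_rot'])
cv2.imwrite('pics/w15b.png',cv2.resize(im[:250],None,fx=1.5,fy=1.5)); import pickle; pickle.dump(s,open('s15.pkl','wb'))
im,c=shot('top','t15'); nuts(im,c)
E
```

```text
time_s: 31.58
tcp_pos: [0.4935, 0.2228, 0.2413]
ee_rot: [[0.98, -0.201, -0.0], [-0.201, -0.98, -0.001], [-0.0, 0.001, -1.0]]
wrist_force: [2.1, 0.5, 0.1]
gripper_width: 0.676
time_s: 32.33
tcp_pos: [0.361, 0.2486, 0.3587]
ee_rot: [[0.979, -0.205, -0.002], [-0.205, -0.979, -0.002], [-0.001, 0.002, -1.0]]
wrist_force: [0.3, -1.0, -0.0]
gripper_width: 0.701
[0.3610343  0.24858192 0.35865065] [[ 0.97867769 -0.20539471 -0.00172985]
 [-0.20539818 -0.97867614 -0.0021458 ]
 [-0.00125223  0.00245536 -0.9999962 ]]
px [  8. 374.] area 128.0 xy [0.0813 0.5622] size [0.036 0.039] yaw 4.0 col [38 44 46]
px [106. 247.] area 72.0 xy [0.3869 0.3376] size [0.011 0.06 ] yaw 79.7 col [57 55 54]
px [358. 146.] area 71.5 xy [ 0.6459 -0.3073] size [0.028 0.046] yaw 46.0 col [14 18 28]
px [218.  92.] area 358.0 xy [0.7906 0.0614] size [0.103 0.041] yaw 90.2 col [47 44 44]
```

View pics/w15b.png

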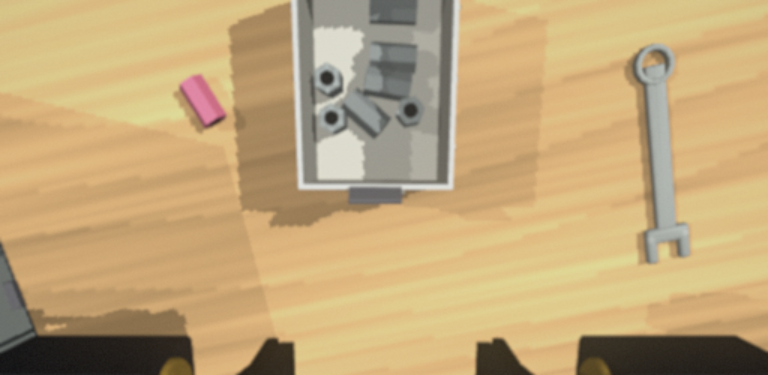

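```bash
cat >> h.py <<'E'
def box_edges(im,c,z,cx,L,W,smin=60,rows=(20,110),clip=22,rlim=(112,150)):
    """near edge + two side edges of a grey box on wood, image-aligned; returns centre, yaw, width"""
    S=cv2.cvtColor(cv2.GaussianBlur(im,(3,3),0),cv2.COLOR_BGR2HSV)[:,:,1].astype(float)
    def cross(v,i0,step):   # first crossing above smin going outward
        i=i0
        while 0<i+step<len(v)-1:
            if v[i+step]>smin and v[i+2*step]>smin: return i+step*(smin-v[i])/(v[i+step]-v[i]+1e-9)
            i+=step
        return np.nan
    l,r,n=[],[],[]
    for y in range(*rows,3):
        l.append((cross(S[y],cx-40,-1),y)); r.append((cross(S[y],cx+40,1),y))
    for x in list(range(cx-46,cx-clip,2))+list(range(cx+clip,cx+46,2)): n.append((x,cross(S[:,x],rlim[0],1)))
    f=lambda q:(lambda p:(lambda m,d:(m,d,np.abs((p-m)@np.array([-d[1],d[0]]))))(np.median(p,0) if 0 else cv2.fitLine(p.astype(np.float32),cv2.DIST_HUBER,0,.001,.001)[2:,0],cv2.fitLine(p.astype(np.float32),cv2.DIST_HUBER,0,.001,.001)[:2,0]))(px2pt(c,[t for t in q if np.isfinite(t).all()],z)[:,:2])
    (lm,ld,le),(rm,rd,re),(nm,nd,ne)=f(l),f(r),f(n)
    ld=ld*np.sign(ld[0]); rd=rd*np.sign(rd[0]); nx=np.array([-nd[1],nd[0]]); nx*=np.sign(nx[0])
    yaws=[np.degrees(np.arctan2(d[1],d[0])) for d in (ld,rd,nx)]
    x=(ld+rd+nx); x/=np.linalg.norm(x); y=np.array([-x[1],x[0]])
    w=(lm-rm)@y; C=x*(nm@x+L/2)+y*((lm+rm)@y/2)
    print('yaws',np.round(yaws,2),'width',round(w,4),'resid',np.round([np.median(e) for e in (le,re,ne)],4),'C',C.round(4),'yaw',np.degrees(np.arctan2(x[1],x[0])).round(2)); print('near px',np.round(n[::6],1).tolist(),'l',np.round(l[::8],1).tolist(),'r',np.round(r[::8],1).tolist())
    return C
E
python3 - <<'E'
from h import *; import pickle
s=pickle.load(open('s15.pkl','rb')); im=cv2.imread('pics/w15.png'); box_edges(im,cam('wrist',s),.085,251,.148,.108)
E
python3 - <<'E'
from h import *; import pickle
# lid pose refresh from top view: grey mask
im=cv2.imread('pics/t15.png'); c=cam('top'); hs=cv2.cvtColor(im,cv2.COLOR_BGR2HSV); m=cv2.inRange(hs,(0,0,20),(180,80,255)); m[:, :290]=0; m[:,370:]=0; m[:160]=0; m[260:]=0
k=max(cv2.findContours(m,0,2)[0],key=cv2.contourArea); r=cv2.minAreaRect(k); b=px2pt(c,cv2.boxPoints(r),.018); print(b[:,:2].round(3),b.mean(0))
E
```

```text
yaws [-12.2  -12.05 -11.91] width 0.1089 resid [0.0001 0.     0.    ] C [0.4805 0.228 ] yaw -12.06
near px [[205.0, 126.4], [217.0, 126.4], [273.0, 126.7], [285.0, 126.4]] l [[193.8, 20.0], [194.9, 44.0], [195.7, 68.0], [196.5, 92.0]] r [[305.6, 20.0], [304.7, 44.0], [303.9, 68.0], [302.9, 92.0]]
[[ 0.548 -0.151]
 [ 0.574 -0.26 ]
 [ 0.426 -0.292]
 [ 0.4   -0.185]] [ 0.48684013 -0.22194639  0.018     ]
```

```bash
python3 -m inch '[{"hand":0.3,"slide":[0,-6,0],"yaw":0.05},{"hand":0.3,"slide":[0,-12,0],"yaw":0.1},{"hand":0.3,"slide":[0,-18,0],"yaw":0.15},{"hand":0.3,"slide":[0,-24,0],"yaw":0.2},{"hand":0.3,"slide":[0,-30,0],"yaw":0.25},{"hand":0.3,"slide":[0,-36,0],"yaw":0.3},{"hand":0.3,"slide":[0.3,-42,-2],"yaw":0.35},{"hand":0.3,"slide":[0.6,-47,-4],"yaw":0.4},{"hand":0.3,"slide":[0.9,-50,-6.7],"yaw":0.427},{"hand":0.3,"slide":[0.9,-50,-6.7],"yaw":0.427}]'
python3 -m inch '[{"hand":0.3,"slide":[0,0,0],"yaw":0},{"hand":0.3,"slide":[0,0,0],"yaw":0},{"hand":0.3,"slide":[0,0,0],"yaw":0}]'
python3 - <<'E'
from h import *
s=sense();im,c=shot('wrist','w16'); print(s['tcp_pos'],s['ee_rot']); box_edges(im,c,.018,256,.150,.110,clip=2)
C=None
# rib: threshold brighter/darker top? project guesses
E
```

```text
time_s: 33.67
tcp_pos: [0.3685, -0.2529, 0.2896]
ee_rot: [[0.977, 0.214, -0.008], [0.214, -0.977, 0.002], [-0.007, -0.004, -1.0]]
wrist_force: [-0.6, 0.4, 1.2]
gripper_width: 0.698
time_s: 34.05
tcp_pos: [0.37, -0.2505, 0.2938]
ee_rot: [[0.975, 0.221, 0.002], [0.221, -0.975, -0.0], [0.002, 0.001, -1.0]]
wrist_force: [0.3, 0.2, 0.0]
gripper_width: 0.7
[ 0.37004061 -0.25051316  0.29380266] [[ 9.75323693e-01  2.20771647e-01  1.89058473e-03]
 [ 2.20772904e-01 -9.75325122e-01 -4.81504737e-04]
 [ 1.73763219e-03  8.87012859e-04 -9.99998097e-01]]
yaws [12.78 12.85 12.78] width 0.1091 resid [0. 0. 0.] C [ 0.487  -0.2231] yaw 12.8
near px [[210.0, 128.7], [222.0, 128.7], [234.0, 128.7], [246.0, 128.5], [262.0, 128.6], [274.0, 128.6], [286.0, 128.6], [298.0, 128.5]] l [[198.5, 20.0], [199.5, 44.0], [200.4, 68.0], [201.4, 92.0]] r [[309.6, 20.0], [308.9, 44.0], [308.1, 68.0], [307.4, 92.0]]
```

```bash
python3 -m inch '[{"hand":0.3,"slide":[5,1.2,0],"yaw":0},{"hand":0.3,"slide":[11.7,2.75,-4],"yaw":0},{"hand":0.3,"slide":[11.7,2.75,-9],"yaw":0},{"hand":0.3,"slide":[11.7,2.75,-14],"yaw":0},{"hand":0.3,"slide":[11.7,2.75,-18],"yaw":0},{"hand":0.3,"slide":[11.7,2.75,-20.2],"yaw":0},{"hand":0.3,"slide":[11.7,2.75,-20.2],"yaw":0},{"hand":0.3,"slide":[11.7,2.75,-20.2],"yaw":0}]'
python3 -c "
from station import sense;s=sense();print(s['tcp_pos'],s['ee_rot'])"
```

```text
time_s: 35.1
tcp_pos: [0.4872, -0.2233, 0.0915]
ee_rot: [[0.975, 0.22, 0.001], [0.22, -0.975, -0.0], [0.001, 0.0, -1.0]]
wrist_force: [-0.6, 0.4, -0.2]
gripper_width: 0.699
[ 0.48717081 -0.22331371  0.09146604] [[ 9.75489809e-01  2.20042298e-01  1.00974893e-03]
 [ 2.20042564e-01 -9.75490259e-01 -1.58306309e-04]
 [ 9.50166156e-04  3.76613934e-04 -9.99999478e-01]]
```

```bash
python3 -m inch '[{"hand":0.95,"slide":[0,0,0],"yaw":0},{"hand":0.95,"slide":[0,0,0],"yaw":0},{"hand":0.95,"slide":[0,0,0],"yaw":0},{"hand":0.95,"slide":[0,0,0],"yaw":0},{"hand":0.95,"slide":[0,0,0],"yaw":0},{"hand":0.95,"slide":[0,0,1],"yaw":0},{"hand":0.95,"slide":[0,0,5],"yaw":0},{"hand":0.95,"slide":[0,0,10],"yaw":0},{"hand":0.95,"slide":[0,0,16],"yaw":0},{"hand":0.95,"slide":[0,0,16],"yaw":0}]'
python3 -m inch '[{"hand":0.95,"slide":[0,6,0],"yaw":-0.05},{"hand":0.95,"slide":[0,12,0],"yaw":-0.11},{"hand":0.95,"slide":[0,18,0],"yaw":-0.17},{"hand":0.95,"slide":[0,24,0],"yaw":-0.23},{"hand":0.95,"slide":[0,30,0],"yaw":-0.3},{"hand":0.95,"slide":[0,36,0],"yaw":-0.36},{"hand":0.95,"slide":[0,41,0],"yaw":-0.4},{"hand":0.95,"slide":[-0.6,45.1,0],"yaw":-0.433},{"hand":0.95,"slide":[-0.6,45.1,0],"yaw":-0.433},{"hand":0.95,"slide":[-0.6,45.1,0],"yaw":-0.433}]'
python3 - <<'E'
from h import *
s=sense(); R=np.array(s['ee_rot']); print(s['tcp_pos'],np.degrees(np.arctan2(R[1,0],R[0,0])))
im,c=shot('wrist','w17'); t=np.array(s['tcp_pos'])
z=t[2]-.0915+.018
S=cv2.cvtColor(im,cv2.COLOR_BGR2HSV)[:,:,1]; print('S profile cols 200,256,310 rows 0..200/8'); print(S[0:230:8,[180,220,256,290,330]].T)
E
```

```text
time_s: 36.35
tcp_pos: [0.4891, -0.2242, 0.2572]
ee_rot: [[0.975, 0.22, 0.013], [0.22, -0.975, -0.003], [0.012, 0.006, -1.0]]
wrist_force: [-1.2, -0.3, -1.7]
gripper_width: 0.186
time_s: 37.6
tcp_pos: [0.4802, 0.2269, 0.2503]
ee_rot: [[0.978, -0.21, -0.002], [-0.21, -0.978, -0.001], [-0.001, 0.001, -1.0]]
wrist_force: [0.6, 1.2, -0.9]
gripper_width: 0.181
[0.48016549 0.22687563 0.25028956] -12.121664467658135
S profile cols 200,256,310 rows 0..200/8
[[111 110 102  94  78  72  95  83  86  90  83  50   8   7   5   7   8   3
    5  10  10   8   8  10  10   8   8   7   4]
 [ 12   8   6  15  17 104  83  94  85  85  83  54  10   7   5   3   5   8
    8  10  10   8   8  10   9  12   5   9   9]
 [240 233  16   6 102  88  95  87  86  83  85  11   7   7   2   8   7   8
    7  10   7   5   7  12   6  10   8   8   8]
 [245  14  19  30 103  94  87  85  85  84  76  49   6   3   2   5   5   8
    7  10   7   8   7   9  11  12  12  10   5]
 [170  20   8 111  95  85  88  87  82  79  74  42   6   5   4   5   8   7
    7  10   7   8   7   8   7  10  11   7   8]]
```

Run:
```python
from h import *
s=sense(); R=np.array(s['ee_rot']); t=np.array(s['tcp_pos']); im=cv2.imread('pics/w17.png'); c=cam('wrist',s)
S=cv2.cvtColor(cv2.GaussianBlur(im,(3,3),0),cv2.COLOR_BGR2HSV)[:,:,1].astype(float)
for x in (170,190,210,230,250,270,290,310,330):
  y=100
  while S[y,x]<50: y-=1
  p=(px2pt(c,[(x,y+.5)],t[2]-.0735)[0]-t)@R; print(x,y,p.round(4))
for y in (110,130,150):
  v=S[y]; l=256
  while l>0 and v[l]<45: l-=1
  r=256
  while r<511 and v[r]<45: r+=1
  p=(px2pt(c,[(l+.5,y),(r-.5,y)],t[2]-.0735)-t)@R; print(y,l,r,p.round(4).tolist())
```

```text
170 88 [ 0.0756 -0.0387  0.0734]
190 88 [ 0.0755 -0.0294  0.0734]
210 88 [ 0.0755 -0.0202  0.0734]
230 81 [ 0.0786 -0.0109  0.0734]
250 81 [ 0.0786 -0.0017  0.0734]
270 81 [0.0786 0.0075 0.0734]
290 88 [0.0755 0.0168 0.0734]
310 87 [0.0759 0.026  0.0735]
330 87 [0.0759 0.0353 0.0735]
110 141 372 [[0.0659, -0.0527, 0.0734], [0.0658, 0.0553, 0.0735]]
130 142 370 [[0.0567, -0.053, 0.0734], [0.0565, 0.0551, 0.0735]]
150 144 368 [[0.0472, -0.0528, 0.0734], [0.047, 0.0549, 0.0735]]
```

```bash
python3 -m inch '[{"hand":0.95,"slide":[0,0.1,-3],"yaw":0},{"hand":0.95,"slide":[0,0.2,-5],"yaw":0},{"hand":0.95,"slide":[0,0.2,-6.8],"yaw":0},{"hand":0.95,"slide":[0,0.2,-6.8],"yaw":0},{"hand":0.95,"slide":[0,0.2,-6.8],"yaw":0}]'
python3 -m inch '[{"hand":0.95,"slide":[0,0,-0.2],"yaw":0},{"hand":0.95,"slide":[0,0,-0.4],"yaw":0},{"hand":0.95,"slide":[0,0,-0.6],"yaw":0},{"hand":0.95,"slide":[0,0,-0.8],"yaw":0},{"hand":0.95,"slide":[0,0,-0.8],"yaw":0}]'
python3 -c "
from station import sense;s=sense();print(s['tcp_pos'],s['ee_rot'][1],s['wrist_force'],s['moment'])"
```

```text
time_s: 38.28
tcp_pos: [0.4812, 0.2289, 0.1837]
ee_rot: [[0.977, -0.211, 0.001], [-0.211, -0.977, 0.001], [0.001, -0.001, -1.0]]
wrist_force: [0.2, -0.5, -0.8]
gripper_width: 0.179
time_s: 38.9
tcp_pos: [0.4806, 0.2294, 0.1747]
ee_rot: [[0.978, -0.21, -0.0], [-0.21, -0.978, -0.0], [-0.0, 0.0, -1.0]]
wrist_force: [0.0, -0.6, -0.5]
gripper_width: 0.18
[0.48059094 0.22939735 0.17473273] [-2.10112270e-01 -9.77677208e-01 -3.31891484e-04] [ 0.03645335 -0.60967329 -0.54294676] [-0.03145389  0.01601422 -0.03952973]
```

```bash
python3 -m inch '[{"hand":0.95,"slide":[0,0,-0.15],"yaw":0},{"hand":0.95,"slide":[0,0,-0.3],"yaw":0},{"hand":0.95,"slide":[0,0,-0.3],"yaw":0}]'
python3 -m inch '[{"hand":0.95,"slide":[0,0,-0.15],"yaw":0},{"hand":0.95,"slide":[0,0,-0.3],"yaw":0},{"hand":0.95,"slide":[0,0,-0.3],"yaw":0}]'
```

```text
time_s: 39.28
tcp_pos: [0.4811, 0.2297, 0.1726]
ee_rot: [[0.978, -0.21, 0.001], [-0.21, -0.978, 0.001], [0.001, -0.001, -1.0]]
wrist_force: [-0.2, -0.7, 5.1]
gripper_width: 0.184
time_s: 39.65
tcp_pos: [0.4816, 0.23, 0.1706]
ee_rot: [[0.978, -0.209, 0.003], [-0.209, -0.978, 0.002], [0.003, -0.002, -1.0]]
wrist_force: [-1.5, -0.2, 9.1]
gripper_width: 0.178
```

```bash
python3 -m inch '[{"hand":0.95,"slide":[0,0,-0.2],"yaw":0},{"hand":0.95,"slide":[0,0,-0.3],"yaw":0},{"hand":0.95,"slide":[0,0,-0.3],"yaw":0}]'
python3 -m inch '[{"hand":0.95,"slide":[0,0,-0.2],"yaw":0},{"hand":0.95,"slide":[0,0,-0.3],"yaw":0},{"hand":0.95,"slide":[0,0,-0.3],"yaw":0}]'
```

```text
time_s: 40.02
tcp_pos: [0.4805, 0.2299, 0.1667]
ee_rot: [[0.978, -0.21, 0.0], [-0.21, -0.978, 0.001], [0.0, -0.001, -1.0]]
wrist_force: [-4.2, 1.9, 7.3]
gripper_width: 0.181
time_s: 40.4
tcp_pos: [0.4806, 0.2296, 0.1632]
ee_rot: [[0.978, -0.21, -0.0], [-0.21, -0.978, 0.0], [-0.0, -0.0, -1.0]]
wrist_force: [-2.1, 1.1, 6.6]
gripper_width: 0.18
```

Nearly seated (closed is about 0.1625). Press to the stop.

```bash
python3 -m inch '[{"hand":0.95,"slide":[0,0,-0.2],"yaw":0},{"hand":0.95,"slide":[0,0,-0.4],"yaw":0},{"hand":0.95,"slide":[0,0,-0.6],"yaw":0},{"hand":0.95,"slide":[0,0,-0.6],"yaw":0}]'
```

```text
time_s: 40.9
tcp_pos: [0.4806, 0.2296, 0.1629]
ee_rot: [[0.978, -0.208, 0.002], [-0.208, -0.978, -0.0], [0.002, -0.0, -1.0]]
wrist_force: [-15.8, -2.9, 37.6]
gripper_width: 0.18
```

```bash
python3 -m inch '[{"hand":0.95,"slide":[0,0,0.6],"yaw":0},{"hand":0.95,"slide":[0,0,0.6],"yaw":0},{"hand":0.5,"slide":[0,0,0.6],"yaw":0},{"hand":0.3,"slide":[0,0,0.6],"yaw":0},{"hand":0.3,"slide":[0,0,0.6],"yaw":0},{"hand":0.3,"slide":[0,0,5],"yaw":0},{"hand":0.3,"slide":[0,0,10],"yaw":0},{"hand":0.3,"slide":[-5,0.5,14],"yaw":0},{"hand":0.3,"slide":[-11,2,19],"yaw":0},{"hand":0.3,"slide":[-14,2.6,20],"yaw":0}]'
python3 -m inch '[{"hand":0.3,"slide":[-2,-4,0],"yaw":0},{"hand":0.3,"slide":[-2,-10,0],"yaw":0},{"hand":0.3,"slide":[-2,-10,0],"yaw":0},{"hand":0.3,"slide":[-2,-10,0],"yaw":0}]'
python3 - <<'E'
from h import *
a,_=shot('scene','s18'); b,c=shot('top','t18'); w,_=shot('wrist','w18'); nuts(b,c)
A=cv2.resize(a[100:250,190:440],(500,300),interpolation=cv2.INTER_CUBIC); D=cv2.resize(a[150:210,290:350],(300,300),interpolation=cv2.INTER_CUBIC)
B=cv2.resize(b[90:250,70:350],(500,300),interpolation=cv2.INTER_CUBIC); W=cv2.resize(w[:250,100:400],(300,300))
cv2.imwrite('pics/v18.png',np.vstack([np.hstack([A,D]),np.hstack([B,W])])); print(sense()['tcp_pos'])
E
```

```text
time_s: 42.15
tcp_pos: [0.3398, 0.2557, 0.3589]
ee_rot: [[0.978, -0.211, 0.002], [-0.211, -0.978, 0.003], [0.001, -0.003, -1.0]]
wrist_force: [0.4, 0.6, -0.2]
gripper_width: 0.701
time_s: 42.65
tcp_pos: [0.3209, 0.1555, 0.3571]
ee_rot: [[0.978, -0.211, 0.001], [-0.211, -0.978, 0.001], [0.0, -0.001, -1.0]]
wrist_force: [0.1, -0.4, -0.2]
gripper_width: 0.706
px [ 16. 372.] area 331.0 xy [0.0858 0.5422] size [0.077 0.049] yaw 89.5 col [ 89  98 102]
px [196. 280.] area 54.0 xy [0.3043 0.1112] size [0.036 0.018] yaw 94.5 col [55 56 60]
px [162. 271.] area 54.0 xy [0.3271 0.1971] size [0.011 0.047] yaw 76.1 col [53 51 55]
px [359. 146.] area 75.5 xy [ 0.6459 -0.3085] size [0.03  0.047] yaw 51.2 col [19 24 33]
px [281. 141.] area 65.0 xy [ 0.6599 -0.1053] size [0.019 0.048] yaw 84.7 col [37 43 47]
px [281. 132.] area 63.0 xy [ 0.6846 -0.1063] size [0.051 0.027] yaw 103.6 col [24 24 32]
px [217.  92.] area 356.0 xy [0.7906 0.0627] size [0.101 0.041] yaw 90.2 col [53 48 47]
[0.32097594 0.15619998 0.35673126]
```

View pics/v18.png

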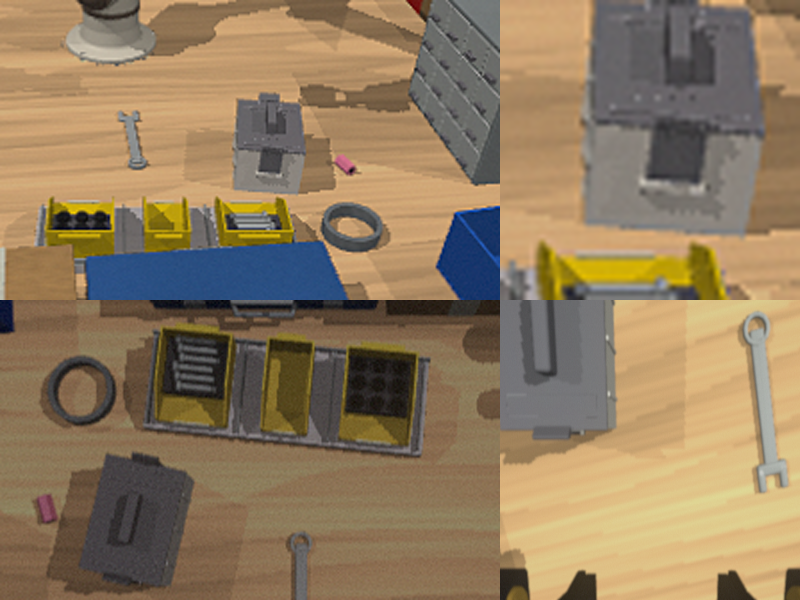

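```bash
python3 -m inch '[{"hand":0.3,"slide":[2,5,0],"yaw":0},{"hand":0.3,"slide":[4,9.2,0.2],"yaw":0},{"hand":0.3,"slide":[4,9.2,0.2],"yaw":0},{"hand":0.3,"slide":[4,9.2,0.2],"yaw":0},{"hand":0.3,"slide":[4,9.2,0.2],"yaw":0}]'
python3 - <<'E'
from h import *
w,c=shot('wrist','w19')
for z in (.089,.099): box_edges(w,c,z,251,.150,.110)
g=cv2.cvtColor(w,cv2.COLOR_BGR2GRAY)
for f in ('w19','w15'):
  q=cv2.imread(f'pics/{f}.png',0); print(f); print(q[112:142:1,[215,240,250,260,285]].T)
a=cv2.imread('pics/s18.png',0); print('scene far clip'); print(a[165:195:1,[308,322,326,330,345]].T)
E
```

```text
time_s: 43.42
tcp_pos: [0.3603, 0.2469, 0.3589]
ee_rot: [[0.978, -0.21, -0.0], [-0.21, -0.978, -0.0], [-0.0, 0.0, -1.0]]
wrist_force: [0.1, 0.1, -0.4]
gripper_width: 0.694
yaws [-12.45 -12.3  -12.24] width 0.1091 resid [0.0001 0.     0.    ] C [0.481  0.2278] yaw -12.33
near px [[205.0, 127.0], [217.0, 127.0], [273.0, 127.2], [285.0, 127.1]] l [[191.3, 20.0], [192.4, 44.0], [193.2, 68.0], [194.2, 92.0]] r [[304.5, 20.0], [303.5, 44.0], [302.8, 68.0], [302.0, 92.0]]
yaws [-12.45 -12.3  -12.24] width 0.1061 resid [0.0001 0.     0.    ] C [0.4815 0.2275] yaw -12.33
near px [[205.0, 127.0], [217.0, 127.0], [273.0, 127.2], [285.0, 127.1]] l [[191.3, 20.0], [192.4, 44.0], [193.2, 68.0], [194.2, 92.0]] r [[304.5, 20.0], [303.5, 44.0], [302.8, 68.0], [302.0, 92.0]]
w19
[[125 123 123 124 121 121 125 123 123 125 125 125 125 125 120 118 129 138
  140 141 141 138 136 132 129 130 132 132 131 130]
 [126 125 124 121 120 122 124 125 124 124 125 123 115 105 102 103 102 103
  101 103 107 116 112 112 120 128 129 128 129 133]
 [124 127 125 122 118 121 124 126 125 124 125 120 114 102 104 103 103 101
  10
[... 868 characters left out ...]
157 158
  161 164 166 168 170 168 168 171 178 185 188 187]]
scene far clip
[[126  97  90  91  88  89  96 112 100 122 117 117 120 116 123 129 133 131
  122 131 132 131 131 132 134 132 133 133 132 129]
 [ 96  93 101 102 106 101 101 111  82  59  49  66  69  70  71  69  70  72
   69  67  56 135 141 107 112 112 109 130 134 133]
 [ 65  70  81  99 101  99 102 104 101  63  66  58  69  68  71  70  67  70
   72  70  65  99 128 131 114 115 115 116 132 134]
 [ 70  70  98 105 102 100 100 102 110  77  87  64  55  62  62  64  78  76
   87 105 101 134 176 152 121 116 115 115 135 134]
 [154 155 110 102 104 110 114 113 114 112 107 107 115 114 114 115 114 115
  116 127 130 128 131 122 120 122 114 114 120 116]]
```

```bash
python3 -m inch '[{"hand":0.3,"slide":[4,-1,0],"yaw":0},{"hand":0.3,"slide":[8,-1.7,0],"yaw":0},{"hand":0.3,"slide":[8,-1.7,0],"yaw":0},{"hand":0.3,"slide":[8,-1.7,0],"yaw":0}]'
python3 - <<'E'
from h import *
w,c=shot('wrist','w20'); s=sense(); t=np.array(s['tcp_pos']);R=np.array(s['ee_rot'])
C=np.array([.4808,.2285]); x=np.array([.978,-.21]); y=np.array([.21,.978])
q=cv2.imread('pics/w20.png',0)
for name,sg in (('far',1),('near',-1)):
  for o in (-.035,-.01,.0,.01,.035):
    e=pt2px(c,np.r_[C+sg*.075*x+o*y,.089])[0]; u,v=e.round().astype(int); 
    print(name,o,e.round(1),q[max(v-12,0):v+12,u] if 0<=u<512 and 0<=v<384 else '')
E
```

```text
time_s: 43.98
tcp_pos: [0.4403, 0.2298, 0.359]
ee_rot: [[0.977, -0.211, -0.0], [-0.211, -0.977, 0.0], [-0.0, -0.0, -1.0]]
wrist_force: [0.4, -1.2, -0.4]
gripper_width: 0.702
far -0.035 [282.9  57.2] [202 204 207 210 211 211 211 211 208 208 207 206 183 154 136 134 133 134
 134 134 132 134 132 133]
far -0.01 [257.6  57.2] [198 174 139 125 118 102  86  83  83  84  85  85  83  85  89 104 117 127
 134 134 132 131 131 134]
far 0.0 [247.5  57.2] [201 178 146 127 116 101  88  85  85  83  82  85  81  86  92 112 129 130
 131 132 131 132 132 130]
far 0.01 [237.4  57.3] [202 177 142 123 120 105  89  83  83  85  83  85  85  85  90 110 124 132
 132 131 133 130 132 132]
far 0.035 [212.1  57.4] [204 205 206 205 205 208 207 207 208 208 208 201 175 144 132 133 132 133
 131 133 130 131 133 133]
near -0.035 [280.6 203.2] [132 132 134 132 132 129 131 130 132 130 132 140 166 184 193 193 196 199
 203 204 205 205 204 205]
near -0.01 [257.8 203.2] [129 131 133 132 130 129 130 131 132 127 116 107 107 108 107 107 110 107
 110 118 120 140 181 200]
near 0.0 [248.7 203.2] [128 130 130 131 130 131 132 130 131 128 117 108 107 105 108 108 109 108
 111 114 120 136 174 196]
near 0.01 [239.6 203.3] [128 129 129 132 131 127 130 131 131 125 118 110 106 107 106 107 107 107
 108 114 119 135 174 193]
near 0.035 [216.8 203.3] [129 128 128 129 130 131 130 129 131 130 131 126 120 141 173 188 188 191
 193 193 193 194 195 195]
```

```bash
python3 -c "
from station import finish_job;print(finish_job())"
```

```text
the job is handed in; nothing more can be done
None
```

The job is handed in, at about 44 s of robot time: all the coupling nuts I found are in the tub and its lid is snapped on. `finish_job` gives no verdict, so the result rests on my own checks.

**What I did**
- **Bin:** I carried it to the tub and pressed its underside on the long rim, so that it turned in the grip to about 45 degrees front-down. Its four nuts slid in.
- **Standing it back:** It was still tilted about 20 degrees when I let go on the rack, and it settled level about 12 mm too far forward. I gripped it again and moved it back.
- **Bench nuts:** I found three and put them in the tub. One had been knocked about 3 cm aside before I reached it, so I located it again.
- **Lid:** I set it on the tub and pressed to about 38 N.

**Last checks**
- **Nuts:** I counted seven in the tub before closing it, and saw no grey nuts left on the bench. The pink nut is still on the bench. The purple one lay outside my last picture.
- **Bin:** It stands level and empty, in line with its neighbours to about 1 mm and within 1 to 2 mm of the middle of its bay.
- **Lid:** The plate's apparent width and the hand's height at the end of the press both match the closed height. Both clip hooks lie about 2 pixels over its edge.
- **Disagreements:** The first top-camera estimate put the tub about 5 mm from the wrist-camera one. I used the wrist camera's, corrected by about 1 mm sideways, and the lid went in without binding.

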